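Free a clock drive of its transit locks and close it up

TASK

Lift the cover plate off the clock drive's housing and lay it flat on the bench beside it, then take out every red transit lock and hang each one by its eye on a peg of the rail. When no lock is left in the housing, seat the cover back on its pins, fully home; finally slide the closed housing squarely away from the robot until its far bottom edge meets the scribed white line, without knocking over or shoving aside the other things on the bench.

Things in the scene. Friction and masses are not known exactly. Their poses are not given: they have to be found in the camera images.
- housing: Grey open-topped metal housing, 120 (its x) x 216 (its y) x 94 mm high, walls 6 mm, 0.6 kg, loose: slides when pushed. Origin: centre of underside. Its +x long face (louvres, round dial) faces away from the robot within 0.25 rad; a blue panel is on the -x face. Inside, a black block 36 mm high (from the underside) with four slots across y at y = -69, -23, 23, 69 mm, each 8 mm wide, 47 mm long in x.
- housing_seat (a point): Centre of the housing's top rim, where the centre of the cover's underside lies when the cover is home. Two upright brass pins, 8 mm across, 13.5 mm high, the upper 6 mm tapering to 3 mm, stand on the rim at (+45,+93) and (-45,-93) mm in the housing's x, y.
- edge_left (a point): Point on the lower edge of the housing's far (+x) face, 100 mm to +y of its middle.
- edge_right (a point): Point on the lower edge of the housing's far (+x) face, 100 mm to -y of its middle.
- cover: Loose aluminium plate, 120 (its x) x 216 (its y) x 5 mm, 0.25 kg. Origin: centre of its underside. Two 11 mm holes at (+45,+93) and (-45,-93) mm go over the housing's pins; a half turn fits as well. Seated at the start. Black bar handle on top along its y, 90 mm long, 12 mm wide, from 28 to 42 mm above the underside, on posts 39 mm either side of the middle.
- line: White line scribed on the black mat (3 mm thick, its top is at z = 0.003), 420 mm long along its y, 2 mm wide, with a short tick towards +x at each end; only a mark, no height. Origin: middle of the line; its +x points away from the robot (yaw within 0.1 rad).
- rail: Fixed wooden peg rail at the robot's left. Origin: centre of the underside of its base (90 x 300 x 12 mm). Its y runs along the rail; four brass pegs, 8 mm across, stick out 60 mm towards its -x (the robot's right), rising 10 degrees to the tip. Bar 20 mm deep in x, top at 162 mm. Pegs leave the bar at x = -10 mm; axis height 150 mm there, 161 mm at the tip (x = -69 mm).
- lock0: Red plastic transit lock (one of up to four, all alike; some may be absent): flat plate 40 mm wide (its x), 6 thick (its y), 84 high (its z), 50 g, standing upright in slot y = -69 mm of the housing under the cover. Origin: centre of its 24 mm eye; plate reaches 38 mm below and 46 mm above it. At the start the eye is 44 mm above the housing's underside. The top 34 mm is a plain tab.
- lock1: Red plastic transit lock (one of up to four, all alike; some may be absent): flat plate 40 mm wide (its x), 6 thick (its y), 84 high (its z), 50 g, standing upright in slot y = -23 mm of the housing under the cover. Origin: centre of its 24 mm eye; plate reaches 38 mm below and 46 mm above it. At the start the eye is 44 mm above the housing's underside. The top 34 mm is a plain tab.
- lock2: Red plastic transit lock (one of up to four, all alike; some may be absent): flat plate 40 mm wide (its x), 6 thick (its y), 84 high (its z), 50 g, standing upright in slot y = 23 mm of the housing under the cover. Origin: centre of its 24 mm eye; plate reaches 38 mm below and 46 mm above it. At the start the eye is 44 mm above the housing's underside. The top 34 mm is a plain tab.
- lock3: Red plastic transit lock (one of up to four, all alike; some may be absent): flat plate 40 mm wide (its x), 6 thick (its y), 84 high (its z), 50 g, standing upright in slot y = 69 mm of the housing under the cover. Origin: centre of its 24 mm eye; plate reaches 38 mm below and 46 mm above it. At the start the eye is 44 mm above the housing's underside. The top 34 mm is a plain tab.
- peg0 (a point): Point on the axis of peg 0, about half way along it, at x = -40, y = -97.5, z = 155.6 mm of the rail. Any lock may go on any peg.
- peg1 (a point): Point on the axis of peg 1, about half way along it, at x = -40, y = -32.5, z = 155.6 mm of the rail. Any lock may go on any peg.
- peg2 (a point): Point on the axis of peg 2, about half way along it, at x = -40, y = 32.5, z = 155.6 mm of the rail. Any lock may go on any peg.
- peg3 (a point): Point on the axis of peg 3, about half way along it, at x = -40, y = 97.5, z = 155.6 mm of the rail. Any lock may go on any peg.
- jar: Bystander: small clear jar with blue lid, 48 mm across. Origin: its underside centre.
- loupe: Bystander: black eye loupe, 44 mm across. Origin: its underside centre.
- driver: Bystander: small screwdriver with red handle, 150 mm.
- tweezers: Bystander: brass tweezers, 130 mm. Origin: its underside centre.
- domecap: Bystander: clear glass dome cap, 60 mm across. Origin: its underside centre.
- spanner: Bystander: small steel spanner, 150 mm.
- partstray: Bystander: blue parts tray 100 x 140 x 25 mm. Origin: its underside centre.

How it is judged:
By the outcome, as a careful person would: the job done as asked, in the order asked, and still so for the second after the job is handed in, with the robot touching nothing.
Of lock0, lock1, lock2, lock3 only 2 to 4 are there at a start; the rules pass over those that are not, and their reading is None.
At some moment in a run one of cover, housing may be knocked a few centimetres aside while the robot is not near it.
It also fails if it takes over 210 s, if anything falls off the work surface, if the arm or the gripper's body presses on something with over 40 N, if the wrist force passes 120 N, or if a joint passes its speed limit or range.

ROBOT

A 7-joint arm with a two-finger parallel gripper is mounted at the origin on the work surface. World frame = base frame: x ahead of the robot, y to its left, z up, the work surface at z = 0. Lengths are in mm, angles in rad, forces in N, time in s.
With the tool pointing down it reaches from about 400 to 875 mm from the base axis. Payload 4.4 kg.
Tool frame: the origin (TCP) lies at the very end of the fingers, on their centre line; the grasp point (between the pads) lies 19 mm behind it; z points along the fingers, y is the line along which they close (so a half turn about z gives the same grasp; the last joint's range is limited). The gripper opens to 85 mm and grips with 20 to 120 N. Pads are 22 mm wide; open, the fingers measure 114 mm over their backs; the gripper's body (76 mm by 85 mm) begins 54 mm behind the grasp point. The pads swing forward as they close: fully open they stand 13 mm farther back than shut.
Start: joints at [1.265, 0.628, 0.038, 1.517, -0.027, 0.996, -0.02], TCP at [154.408, -631.408, 231.313] pointing down, gripper open.
Joint ranges: [-3.06, 3.06], [-0.37, 2.12], [-1.25, 1.32], [0.18, 2.47], [-1.1, 4.24], [0.23, 1.98], [-2.94, 2.94]. Speed limits (rad/s): [2.57, 2.57, 3.14, 3.14, 3.14, 3.14, 3.14].

INTERFACE

Orientations are given as [roll, pitch, yaw] about the fixed x, y, z axes, in that order (R = Rz(yaw) Ry(pitch) Rx(roll)).
In Python, from cell import monitor, viewer, workorder gives the robot as it stands.
- The arm moves only by the tool arm_command, never from a script. Its argument "series" is one flat list of numbers, 5 for each row, row after row: the opening in per cent of the stroke, from 0 (shut) to 100 (fully open), then the shift along the tool's x, y, z in cm, then the turn about the tool's z in degrees. In form: [claw, x, y, z, roll, claw, x, y, z, roll, ...]. A call has exactly 5 rows; each row is the pose to reach, as a shift and turn from the pose commanded when the call began, along the tool's axes at that moment; what a row does not reach only later rows make up. A row lasts 1/12 s, in which the tool goes at most 41.7 mm and 7.16 degrees, less where a joint would pass 70% of its speed; a pose out of reach is approached as far as the arm can. A call with a gripper value outside its range is refused whole. The fingers move at their own pace and stop on an object; the grip force is fixed at half the most. Time passes only in rows, so rows that repeat a pose let the fingers close, or fill a call up. It gives the time, the measured TCP pose, the force, the opening and the grip force at its end, in the units of the state.
- monitor.read_state(): the state, without advancing time (a new reading comes with each control period).
- viewer.get_image(name): name is "scene" or "side" or "wrist"; returns (picture, depth): 420x560x3 uint8, red, green, blue; 420x560 float32, mm along the optical axis (not along the pixel's ray), 0 where there is no reading.
- viewer.camera_model(name): a dict with "mtx" (3x3 intrinsics, pixels), "R" (3x3) and "t" (3): a world point X has camera coordinates R X + t. Camera axes: x right, y down, z forward; pixel columns grow to the right and rows downward; lengths in mm; the calibration is good to about 2 mm. A picture is of the moment at which its call begins: read the wrist's pose just before it. camera_model takes no time and is no camera call; for the wrist camera it gives the pose at the moment of the call.
- workorder.finish_job(): hands the job in; it is judged then, once.
The state is a dict: "clock": time; "qpos": joint angles; "qd": joint speeds; "tau": joint torques, N m; "eef_pos": TCP position; "tool_rot": TCP orientation; "force": force on the tool from outside, world axes, zero at the start; "torque": the same for the moment, N m; "width": finger opening in mm; "gripper_force": force on a finger pad.
Only numpy, scipy, OpenCV 4.12 (cv2) and the standard library are available. Lean on these libraries where they do the work, as an engineer would, in place of code of your own. Each camera call takes 0.05 s, during which the arm holds its last target. There are 200 camera calls.

## Working session

There is one attempt and no reset: what is moved stays moved. The work goes in short steps, Python scripts to look and compute and a tool call to move; the robot and the scene stay as the last step left them, time stands still between calls to the robot, and variables do not carry over. Pictures are saved under pics/ and viewed, at most 14 in all, crops included, and the job is handed in when it is done.

Besides the shell and the picture viewer there is one more tool, called after "Emit:" as a command line: name --argument value ..., lists and objects as JSON in quotes. arm_command: Moves the arm, as the interface text tells. Its arguments: {"type":"object","properties":{"series":{"type":"array","items":{"type":"number"}}},"required":["series"]}

```bash
ls; mkdir -p pics
cat > h.py <<'E'
import numpy as np, cv2
from cell import monitor, viewer, workorder
from scipy.spatial.transform import Rotation as Ro
def snap(n):
    cm=viewer.camera_model(n); p,d=viewer.get_image(n); return p,d,cm
def save(p,f): cv2.imwrite('pics/'+f,cv2.cvtColor(p,cv2.COLOR_RGB2BGR))
def cloud(d,cm):
    K=np.array(cm['mtx']);R=np.array(cm['R']);t=np.array(cm['t'])
    v,u=np.mgrid[:d.shape[0],:d.shape[1]]
    c=np.stack([(u-K[0,2])/K[0,0]*d,(v-K[1,2])/K[1,1]*d,d],-1)
    w=(c-t)@R; w[d==0]=np.nan; return w
def ray(uv,cm,z):
    K=np.array(cm['mtx']);R=np.array(cm['R']);t=np.array(cm['t'])
    uv=np.atleast_2d(uv).astype(float)
    c=np.c_[(uv[:,0]-K[0,2])/K[0,0],(uv[:,1]-K[1,2])/K[1,1],np.ones(len(uv))]@R
    o=-R.T@t; return o+c*((z-o[2])/c[:,2])[:,None]
def proj(X,cm):
    c=np.atleast_2d(X)@np.array(cm['R']).T+np.array(cm['t']); p=c@np.array(cm['mtx']).T
    return p[:,:2]/p[:,2:]
def tool():
    s=monitor.read_state(); return s,np.array(s['eef_pos']),Ro.from_euler('xyz',s['tool_rot']).as_matrix()
def go(P):  # shift to world point in tool cm
    s,p,R=tool(); return np.round(R.T@(np.array(P)-p)/10,2)
E
python3 - <<'E'
from h import *
s=monitor.read_state(); print(s)
for n in ['scene','side']:
    p,d,cm=snap(n); save(p,n+'0.png'); np.savez('pics/'+n+'0.npz',p=p,d=d,**cm)
    R=np.array(cm['R']);print(n,-R.T@np.array(cm['t']),R[2])
s,P,R=tool(); print(R)
E
```

```text
pics
{'clock': 0.0, 'qpos': array([ 1.26522482,  0.62937382,  0.03838817,  1.51842506, -0.02700483,
        0.99629899, -0.01999154]), 'qd': array([ 0.00063905, -0.00039731,  0.00194538,  0.00074422,  0.00164469,
       -0.00131057, -0.00024527]), 'tau': array([ 2.34586387e-04, -5.63396251e+01,  1.22617677e+00, -1.93442988e+01,
        1.09600229e-02,  1.05188781e-02,  9.83730729e-06]), 'eef_pos': array([ 154.263883  , -630.74849612,  230.35192578]), 'tool_rot': array([-3.13960355e+00, -6.69019841e-06,  2.39819549e-01]), 'force': array([ 0.1124214 , -0.10409321,  0.29259769]), 'torque': array([ 0.02882375, -0.0033882 ,  0.02118342]), 'gripper_force': 0.0, 'width': 85.51916658764277}
scene [1087.30388624  340.34521749  972.02856463] [-0.48106418 -0.4119931  -0.77384684]
side [ 227.32822556  802.25671889 1122.36826796] [ 0.2337362  -0.6579255  -0.71589205]
[[ 9.71400928e-01  2.37444842e-01 -4.29538755e-04]
 [ 2.37445230e-01 -9.71399528e-01  1.64930931e-03]
 [-2.56337550e-05 -1.70413252e-03 -9.99998548e-01]]
```

View pics/scene0.png

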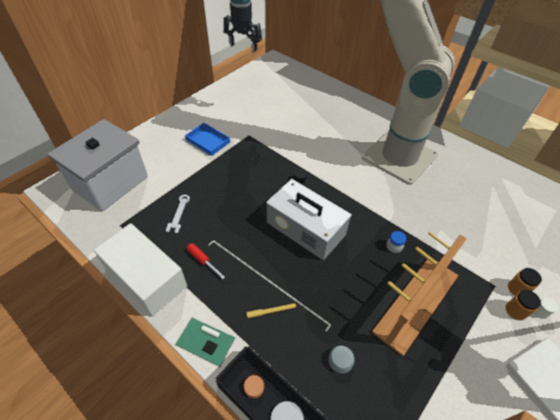

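View pics/side0.png

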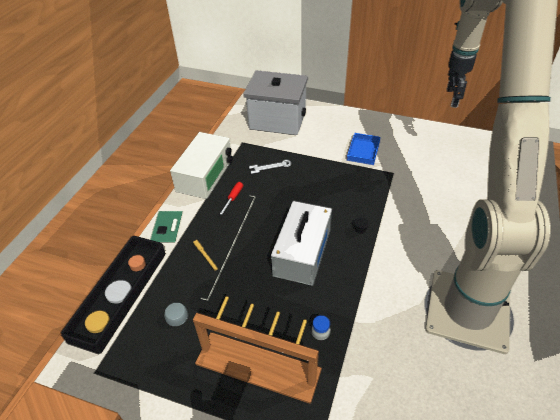

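The scene picture shows the housing with cover at about (308,215), the line from (212,243) to (328,327) and the rail at (420,300). In the side view the housing is at (303,240), the rail at (258,355) and the jar at (321,328).

Run:
```python
from h import *
for n in ['scene','side']:
    f=np.load(f'pics/{n}0.npz'); p,d=f['p'],f['d']; w=cloud(d,f)
    # cover top
    m=(np.abs(w[...,2]-102)<5)&(w[...,0]>350)&(w[...,0]<750)&(w[...,1]>-250)&(w[...,1]<180)
    k,lab,st,ce=cv2.connectedComponentsWithStats(m.astype(np.uint8)); i=1+st[1:,4].argmax()
    q=w[lab==i]; r=cv2.minAreaRect(q[:,:2].astype(np.float32)); print(n,'cover',r,np.median(q[:,2]))
    # handle
    m=(w[...,2]>128)&(w[...,2]<150)&(np.hypot(w[...,0]-r[0][0],w[...,1]-r[0][1])<90)
    q=w[m]; print(' handle',cv2.minAreaRect(q[:,:2].astype(np.float32)),np.median(q[:,2]))
    # rail bar top
    m=(np.abs(w[...,2]-162)<6)&(w[...,1]>150)&(w[...,1]<500)&(w[...,0]>250)&(w[...,0]<800)
    k,lab,st,ce=cv2.connectedComponentsWithStats(m.astype(np.uint8)); i=1+st[1:,4].argmax()
    q=w[lab==i]; print(' rail',cv2.minAreaRect(q[:,:2].astype(np.float32)),q.mean(0),len(q))
    # rail base
    # line: white on mat
    hsv=cv2.cvtColor(p,cv2.COLOR_RGB2HSV)
    m=(hsv[...,2]>110)&(hsv[...,1]<60)&(np.abs(w[...,2]-3)<8)
    u0=(200,235,340,335) if n=='scene' else (195,190,260,305)
    mm=np.zeros_like(m); mm[u0[1]:u0[3],u0[0]:u0[2]]=1; m&=mm.astype(bool)
    v,u=np.nonzero(m); X=ray(np.c_[u,v],f,3); vx=cv2.fitLine(X[:,:2].astype(np.float32),cv2.DIST_HUBER,0,.01,.01).ravel()
    s=(X[:,:2]-vx[2:])@vx[:2]; print(' line',vx,[vx[2:]+vx[:2]*s.min(),vx[2:]+vx[:2]*s.max()],len(X))
    for nm,lo,hi in [('blue',(100,120,60),(130,255,255))]:
        m=cv2.inRange(hsv,lo,hi); k,lab,st,ce=cv2.connectedComponentsWithStats(m)
        for i in range(1,k):
            if st[i,4]>30: print(' blue',ce[i],np.nanmedian(w[lab==i],0))
```

```text
scene cover ((485.80059814453125, -51.969451904296875), (123.4354476928711, 218.407470703125), 2.2520267963409424) 103.03614421926832
 handle ((487.0163879394531, -51.0501823425293), (14.199152946472168, 90.52506256103516), 1.2593098878860474) 138.52589850125435
 rail ((484.0704345703125, 296.5159912109375), (82.3970947265625, 296.8310241699219), 89.29191589355469) [495.50188064 316.86916175 164.52323377] 1232
 line [ 8.3887255e-01 -5.4432786e-01  8.5196112e+02 -3.8359997e+01] [array([537.55144945, 165.65423819]), array([902.44069525, -71.11519725])] 818
 blue [207.24752475 138.55693069] [ 408.87523722 -583.23296896    7.9571563 ]
 blue [397.90776699 237.53883495] [363.02513319 188.52812607  52.81459305]
side cover ((488.3792419433594, -48.29998779296875), (121.29328918457031, 221.4513702392578), 1.9221923351287842) 101.86966608126832
 handle ((488.2545166015625, -48.18876266479492), (13.142389297485352, 93.20000457763672), 2.340902805328369) 138.21087091290806
 rail ((484.3618469238281, 300.3291015625), (83.40861511230469, 295.576904296875), 89.42327880859375) [479.09619873 323.28902675 163.38705151] 1529
 line [ 6.2366819e-01 -7.8168917e-01  8.3329694e+02 -1.0316942e+02] [array([634.85199838, 145.5562014 ]), array([ 898.91354486, -185.4115349 ])] 277
 blue [363.23484848 148.35732323] [ 416.91266574 -584.5701692     6.23953214]
 blue [321.98113208 247.16981132] [428.14119381 -50.9524707   46.48474544]
 blue [320.95238095 323.4047619 ] [362.59994443 192.80491079  51.98984043]
```

Emit:
arm_command --series '[100,1.5,-1.6,-0.5,0,100,4,-4.2,-1,0,100,6.8,-7.2,-1.5,0,100,9.6,-10.2,-2,0,100,12.3,-13.1,-2.5,0]'

```text
clock: 0.52
eef_pos: [243.3, -472.8, 256.0]
tool_rot: [-3.14, -0.0, 0.24]
force: [1.4, 0.1, 0.8]
width: 85.1
gripper_force: 0.0
```

Emit:
arm_command --series '[100,2.7,-2.8,-0.5,0,100,5.4,-5.6,-1,0,100,8.1,-8.4,-1.5,0,100,10.8,-11.2,-2,0,100,13.4,-14,-2.5,0]'

```text
clock: 0.93
eef_pos: [340.2, -305.1, 281.4]
tool_rot: [-3.141, 0.0, 0.24]
force: [0.6, 0.3, -0.1]
width: 85.1
gripper_force: 0.0
```

Emit:
arm_command --series '[100,2.7,-2.8,-0.5,0,100,5.4,-5.6,-1,0,100,8.1,-8.4,-1.5,0,100,10.8,-11.2,-2,0,100,13.4,-14,-2.5,0]'

```text
clock: 1.35
eef_pos: [437.1, -137.4, 306.5]
tool_rot: [-3.142, 0.0, 0.24]
force: [0.2, -0.3, -0.8]
width: 85.2
gripper_force: 0.0
```

Emit:
arm_command --series '[100,2.4,-2.5,-0.5,-4,100,4.7,-4.8,-1,-10,100,6,-6.2,-1.5,-17,100,6.7,-7.1,-2,-24,100,6.9,-7.3,-2.4,-31]'

```text
clock: 1.77
eef_pos: [487.1, -48.9, 330.4]
tool_rot: [-3.141, -0.001, 0.791]
force: [0.5, -0.8, -0.5]
width: 85.6
gripper_force: 0.0
```

Emit:
arm_command --series '[100,0,0,0,-7,100,0,0,0,-14,100,0,0,0,-21,100,0,0,0,-28,100,0,0,0,-35]'

```text
clock: 2.18
eef_pos: [486.0, -52.1, 330.0]
tool_rot: [-3.141, 0.0, 1.398]
force: [-0.2, -0.4, 0.3]
width: 85.5
gripper_force: 0.0
```

Emit:
arm_command --series '[100,0,0,0,-7,100,0,0,0,-12,100,0,0,0,-12,100,0,0,0,-12,100,0,0,0,-12]'

```text
clock: 2.6
eef_pos: [486.2, -52.1, 330.2]
tool_rot: [-3.141, -0.0, 1.599]
force: [-0.5, -0.5, -0.1]
width: 85.6
gripper_force: 0.0
```

Run:
```python
from h import *
s,P,R=tool(); print(P,s['tool_rot'],s['clock'],s['qpos'])
p,d,cm=snap('wrist'); save(p,'w1.png'); np.savez('pics/w1.npz',p=p,d=d,**cm)
Rc=np.array(cm['R']);print(-Rc.T@np.array(cm['t']),Rc)
f=np.load('pics/scene0.npz');g=np.load('pics/side0.npz')
print('line',ray([(212,243),(328,327)],f,3),ray([(253,197),(206,299)],g,3))
print('spanner,driver,tweez,dome',ray([(178,213),(205,260),(270,310),(342,358)],f,8)[:,:2])
print('loupe,jar',ray([(361,226),(321,330)],g,15)[:,:2])
```

```text
[486.15299185 -52.12381292 330.16689263] [-3.14122556e+00 -1.14549475e-05  1.59867981e+00] 2.6 [ 0.36944438  0.30866673 -0.42567808  1.80333385  0.14424663  1.06046158
 -0.08131418]
[483.66918549  21.96631891 473.06713193] [[ 9.99574516e-01  2.91674193e-02 -2.22272734e-04]
 [ 2.80024016e-02 -9.57460425e-01  2.87202716e-01]
 [ 8.16414470e-03 -2.87086740e-01 -9.57869798e-01]]
line [[ 716.0748014  -226.59421461    3.        ]
 [ 694.11076847  189.57091806    3.        ]] [[ 715.56969789 -224.03020534    3.        ]
 [ 692.51192693  190.30318014    3.        ]]
spanner,driver,tweez,dome [[ 711.91909402 -388.28605457]
 [ 771.68375828 -195.07421709]
 [ 760.89249154   47.80225356]
 [ 736.49388551  262.71548968]]
loupe,jar [[ 340.92472508 -195.50778612]
 [ 361.60860581  190.13832218]]
```

View pics/w1.png

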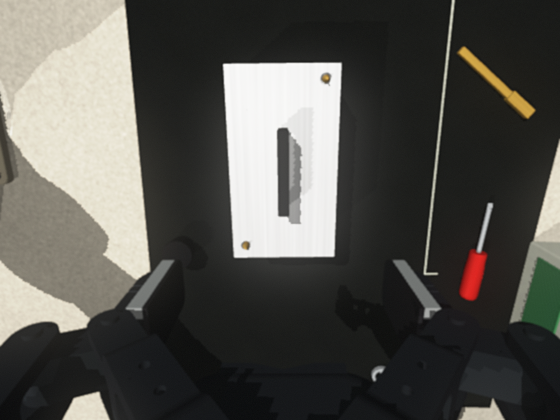

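The wrist view shows the cover at (223–342, 63–258), brass pins at (325,77) and (245,245), the handle at (283,172), and the line with its right tick at (428,273).

Run:
```python
from h import *
f=np.load('pics/w1.npz'); p,d=f['p'],f['d']; w=cloud(d,f)
pins=ray([(325,76),(245,244)],f,108); print('pins',pins, 'mid',pins.mean(0), 'ang',np.arctan2(*(pins[0]-pins[1])[1::-1])-np.arctan2(93,45))
m=(np.abs(w[...,2]-102)<5); m[260:]=0; q=w[m]; print(cv2.minAreaRect(q[:,:2].astype(np.float32)),np.median(q[:,2]))
m=(w[...,2]>128)&(w[...,2]<150);m[260:]=0; q=w[m]; print('handle',cv2.minAreaRect(q[:,:2].astype(np.float32)),np.median(q[:,2]))
S=np.load('pics/scene0.npz');print('mat corners',ray([(250,138),(122,222)],S,3), 'w line tick',ray([(428,273),(453,2)],f,3))
```

```text
pins [[ 525.45818977   46.80351957  108.        ]
 [ 443.92465177 -140.14980539  108.        ]] mid [484.69142077 -46.67314291 108.        ] ang 0.03941222044594794
((484.89178466796875, -49.38041687011719), (120.35029602050781, 216.3434295654297), 2.120553970336914) 102.20275603854371
handle ((484.8388366699219, -49.13787078857422), (11.883460998535156, 89.93289947509766), 1.9090574979782104) 139.04133588533477
mat corners [[ 294.49422439 -472.89513435    3.        ]
 [ 849.50205018 -493.70234432    3.        ]] w line tick [[ 715.24146749 -227.15516383    3.        ]
 [ 689.45402628  143.99453425    3.        ]]
```

Emit:
arm_command --series '[100,0.1,0,3,0,60,0.2,-0.1,6.5,0,60,0.3,-0.1,10,0,60,0.3,-0.1,13.5,0,60,0.3,-0.1,17,0]'

```text
clock: 3.07
eef_pos: [485.3, -49.0, 159.1]
tool_rot: [3.141, 0.0, 1.6]
force: [0.4, -1.0, 0.7]
width: 51.2
gripper_force: 0.0
```

Emit:
arm_command --series '[60,0,0,2,0,60,0,0,3.5,0,60,0,0,4.5,0,60,0,0,4.7,0,60,0,0,4.7,0]'

```text
clock: 3.48
eef_pos: [485.3, -48.9, 113.2]
tool_rot: [-3.141, 0.0, 1.601]
force: [-0.5, -0.5, -0.0]
width: 51.5
gripper_force: 0.0
```

Emit:
arm_command --series '[0,0,0,0,0,0,0,0,0,0,0,0,0,0,0,0,0,0,0,0,0,0,0,0,0]'

```text
clock: 3.9
eef_pos: [485.9, -49.2, 114.4]
tool_rot: [3.14, 0.001, 1.601]
force: [-0.9, -0.6, 5.6]
width: 10.8
gripper_force: 59.4
```

Emit:
arm_command --series '[0,0,0,0,0,0,0,0,0,0,0,0,0,0,0,0,0,0,0,0,0,0,0,0,0]'

```text
clock: 4.32
eef_pos: [486.0, -49.2, 114.4]
tool_rot: [3.139, 0.001, 1.601]
force: [-1.1, 0.2, 6.0]
width: 11.2
gripper_force: 59.4
```

Emit:
arm_command --series '[0,0,0,-0.4,0,0,0,0,-1,0,0,0,0,-1.8,0,0,0,0,-2.8,0,0,0,0,-4,0]'

```text
clock: 4.73
eef_pos: [484.8, -49.0, 154.1]
tool_rot: [-3.141, -0.0, 1.601]
force: [0.1, 0.6, -3.3]
width: 10.6
gripper_force: 58.7
```

Emit:
arm_command --series '[0,-1,0,-1.5,0,0,-3,0,-2.5,0,0,-6,0,-3,0,0,-9,0,-3,0,0,-12,0,-3,0]'

```text
clock: 5.15
eef_pos: [489.1, -170.2, 184.8]
tool_rot: [3.14, 0.001, 1.602]
force: [-1.1, -0.1, -3.3]
width: 11.2
gripper_force: 58.7
```

Emit:
arm_command --series '[0,-3,0,0,0,0,-6,0,0,0,0,-9,0,0,0,0,-12,0,0,0,0,-13.5,0,0,0]'

```text
clock: 5.57
eef_pos: [492.0, -309.0, 184.0]
tool_rot: [3.141, 0.003, 1.596]
force: [-0.9, -0.9, -2.8]
width: 10.7
gripper_force: 58.7
```

Emit:
arm_command --series '[0,-0.6,0,0.5,0,0,-0.6,0,2,0,0,-0.6,0,4,0,0,-0.6,0,6,0,0,-0.6,0,8,0]'

```text
clock: 5.98
eef_pos: [493.4, -307.8, 102.8]
tool_rot: [3.141, -0.002, 1.603]
force: [0.4, -0.2, -3.7]
width: 10.7
gripper_force: 58.7
```

Run:
```python
from h import *
s,P,R=tool(); print(P,s['tool_rot'],s['force'])
p,d,cm=snap('scene'); save(p,'s2.png'); np.savez('pics/s2.npz',p=p,d=d,**cm)
```

```text
[ 493.41797088 -307.76130569  102.78982673] [ 3.14120570e+00 -1.53633239e-03  1.60292435e+00] [ 0.4303831  -0.19213    -3.73026598]
```

View pics/s2.png

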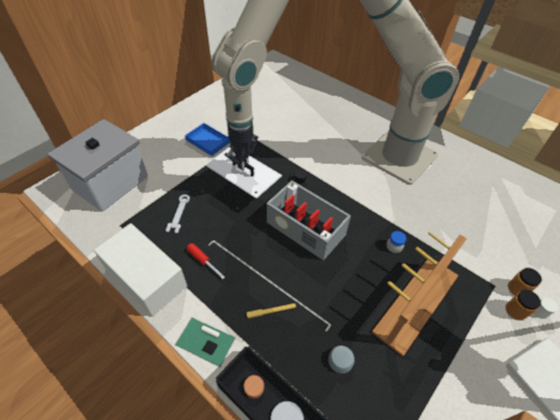

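The cover is hanging from the gripper at (243,175). Four red locks stand in the housing between (289,203) and (327,230).

Emit:
arm_command --series '[0,0,0,2,0,0,0,0,4,0,0,0,0,6,0,0,0,0,7.2,0,0,0,0,7.8,0]'

```text
clock: 6.45
eef_pos: [492.6, -308.2, 24.2]
tool_rot: [-3.14, -0.002, 1.603]
force: [-0.2, 0.1, -2.6]
width: 10.8
gripper_force: 58.9
```

Emit:
arm_command --series '[0,0,0,0.1,0,0,0,0,0.2,0,0,0,0,0.3,0,0,0,0,0.4,0,0,0,0,0.4,0]'

```text
clock: 6.87
eef_pos: [493.5, -310.2, 22.0]
tool_rot: [3.141, 0.001, 1.601]
force: [0.9, 0.6, -2.7]
width: 11.2
gripper_force: 58.9
```

Emit:
arm_command --series '[0,0,0,0.05,0,0,0,0,0.1,0,0,0,0,0.15,0,0,0,0,0.2,0,0,0,0,0.2,0]'

```text
clock: 7.28
eef_pos: [493.3, -310.1, 20.5]
tool_rot: [3.141, 0.001, 1.601]
force: [-2.0, 0.8, 6.8]
width: 10.9
gripper_force: 60.3
```

Emit:
arm_command --series '[0,0,0,0.05,0,0,0,0,0.1,0,0,0,0,0.15,0,0,0,0,0.15,0,0,0,0,0.15,0]'

```text
clock: 7.7
eef_pos: [493.3, -310.1, 20.4]
tool_rot: [3.141, 0.001, 1.601]
force: [-4.3, 3.2, 19.5]
width: 10.8
gripper_force: 62.0
```

Emit:
arm_command --series '[0,0,0,-0.15,0,20,0,0,-0.15,0,40,0,0,-0.15,0,60,0,0,-0.15,0,60,0,0,-0.15,0]'

```text
clock: 8.12
eef_pos: [493.2, -309.9, 19.1]
tool_rot: [3.142, -0.0, 1.601]
force: [0.1, -0.8, 0.0]
width: 50.6
gripper_force: 0.0
```

Emit:
arm_command --series '[60,0,0,0,0,60,0,0,-2,0,60,0,0,-5,0,60,0,0,-9,0,60,0,0,-13,0]'

```text
clock: 8.53
eef_pos: [492.3, -309.4, 149.8]
tool_rot: [-3.14, -0.002, 1.601]
force: [0.3, -0.8, 0.3]
width: 51.5
gripper_force: 0.0
```

Emit:
arm_command --series '[60,2,0,-4,0,60,5,0,-7,0,60,9,0,-10,7,60,13,0,-12,14,60,17,0,-14,21]'

```text
clock: 8.95
eef_pos: [488.3, -154.8, 282.6]
tool_rot: [3.14, -0.0, 1.227]
force: [0.2, -0.6, 0.2]
width: 51.4
gripper_force: 0.0
```

Run:
```python
from h import *
s,P,R=tool(); print(P,s['tool_rot'],s['clock'],s['qpos'])
p,d,cm=snap('side'); save(p,'d2.png'); np.savez('pics/d2.npz',p=p,d=d,**cm)
p,d,cm=snap('scene'); save(p,'s3.png'); np.savez('pics/s3.npz',p=p,d=d,**cm)
for n in ['d2','s3']:
    f=np.load(f'pics/{n}.npz');w=cloud(f['d'],f);hsv=cv2.cvtColor(f['p'],cv2.COLOR_RGB2HSV)
    m=((cv2.inRange(hsv,(0,150,60),(6,255,255))|cv2.inRange(hsv,(174,150,60),(180,255,255)))>0)&(w[...,0]<580)&(w[...,0]>400)&(w[...,2]>30)
    k,lab,st,ce=cv2.connectedComponentsWithStats(m.astype(np.uint8))
    for i in range(1,k):
        if st[i,4]>15:
            q=w[lab==i]; t=q[q[:,2]>np.nanmax(q[:,2])-12]; print(n,ce[i],st[i,4],q.mean(0),'top',t.mean(0),np.nanmax(q[:,2]))
    m=(np.abs(w[...,2]-97)<4)&(w[...,0]<600)&(w[...,0]>380)&(w[...,1]>-200)&(w[...,1]<100)
    print('rim',cv2.minAreaRect(w[m][:,:2].astype(np.float32)))
    m=(np.abs(w[...,2]-8)<4)&(w[...,0]<600)&(w[...,0]>380)&(w[...,1]>-450)&(w[...,1]<-185)&(hsv[...,2]>120)
    print('cover',cv2.minAreaRect(w[m][:,:2].astype(np.float32)))
```

```text
[ 488.34111294 -154.82658728  282.64570976] [ 3.14010693e+00 -3.57476879e-04  1.22723510e+00] 8.95 [ 0.49366712  0.3850701  -0.33597197  1.82368093  0.1520037   0.95639458
 -0.25078314]
d2 [302.55657492 237.44495413] 654 [486.97752821 -50.9948902   70.95247384] top [487.01580795 -47.52190533  91.99825781] 99.28613776994075
rim ((488.2689208984375, -49.46710968017578), (121.31647491455078, 221.92776489257812), 2.0103187561035156)
cover ((495.4879150390625, -314.04302978515625), (123.47954559326172, 220.6930694580078), 2.0483081340789795)
s3 [288.91735537 204.28099174] 121 [ 489.31325586 -118.76082987   68.63062762] top [ 490.54932004 -118.89942956   91.74765489] 97.49483449495044
s3 [300.6969697  211.61363636] 132 [487.69245906 -73.99725448  68.85618482] top [489.85297994 -73.88923566  92.88110856] 98.88520082831191
s3 [313.43902439 219.17886179] 123 [484.96965947 -27.89896423  69.11574896] top [486.69219803 -27.63890471  92.84689916] 97.22088246415828
s3 [327.4125 224.7   ] 80 [480.44669122  18.50684114  79.01508285] top [483.90357758  18.0830901   92.90600637] 98.46350302568456
rim ((485.8231506347656, -52.008270263671875), (123.15110778808594, 219.79019165039062), 1.3570935726165771)
cover ((490.404541015625, -315.5264892578125), (131.0440216064453, 222.36965942382812), 2.1249020099639893)
```

Run:
```python
from h import *
from itertools import product
T={}
for n in ['d2','s3']:
    f=np.load(f'pics/{n}.npz');w=cloud(f['d'],f);hsv=cv2.cvtColor(f['p'],cv2.COLOR_RGB2HSV)
    m=(w[...,2]>135)&(w[...,2]<185)&(w[...,1]>200)&(w[...,1]<312)&(w[...,0]>330)&(w[...,0]<650)&(hsv[...,1]>60)
    k,lab,st,ce=cv2.connectedComponentsWithStats(m.astype(np.uint8))
    for i in range(1,k):
        if st[i,4]>25:
            q=w[lab==i]; vx=cv2.fitLine(q.astype(np.float32),cv2.DIST_HUBER,0,.01,.01).ravel(); vx[:3]*=np.sign(-vx[1])
            s=(q-vx[3:])@vx[:3]; print(n,ce[i],st[i,4],'tip',(vx[3:]+vx[:3]*s.max()).round(1),'root',(vx[3:]+vx[:3]*s.min()).round(1),vx[:3].round(3))
    m=(np.abs(w[...,2]-162)<2.5)&(w[...,1]>270)&(w[...,1]<370)&(w[...,0]>300)&(w[...,0]<680)
    q=w[m]; print(' bar',cv2.minAreaRect(q[:,:2].astype(np.float32)),len(q),q.mean(0))
    m=(np.abs(w[...,2]-14)<4)&(w[...,1]>240)&(w[...,1]<400)&(w[...,0]>300)&(w[...,0]<680)&(hsv[...,1]>80)
    q=w[m]; print(' base',cv2.minAreaRect(q[:,:2].astype(np.float32)),len(q))
```

```text
d2 [221.87179487 307.16666667] 78 tip [581.2 257.6 166.4] root [581.  311.8 157.8] [ 0.003 -0.988  0.157]
d2 [247.47368421 314.48684211] 76 tip [516.6 258.1 167. ] root [516.1 311.4 159. ] [ 0.009 -0.989  0.149]
d2 [273.67948718 322.57692308] 78 tip [451.2 261.  166.8] root [451.7 311.7 158. ] [-0.01  -0.985  0.17 ]
d2 [300.87179487 330.41025641] 78 tip [386.4 260.7 166.3] root [386.3 311.5 159.2] [ 0.002 -0.991  0.137]
 bar ((484.58978271484375, 306.2397155761719), (71.5108642578125, 295.69195556640625), 89.44591522216797) 672 [478.06442481 322.97075548 162.64095108]
 base ((485.05682373046875, 330.453125), (92.63577270507812, 300.7455749511719), 89.03114318847656) 3725
s3 [437.71666667 239.11666667] 60 tip [386.1 258.9 168. ] root [386.9 311.1 158.8] [-0.016 -0.984  0.175]
s3 [424.75 254.95] 80 tip [451.4 256.4 167.5] root [451.9 311.7 158.2] [-0.009 -0.986  0.165]
s3 [412.04819277 272.39759036] 83 tip [516.1 255.2 167.5] root [516.6 311.6 158. ] [-0.009 -0.986  0.167]
s3 [398.1978022  290.79120879] 91 tip [580.7 255.2 167.9] root [581.7 311.4 157.9] [-0.019 -0.984  0.175]
 bar ((483.51025390625, 303.997314453125), (67.40068817138672, 299.4259948730469), 89.30046844482422) 363 [501.46745357 312.50500029 162.79759127]
 base ((483.5142822265625, 327.5473937988281), (89.98416900634766, 302.47125244140625), 89.28883361816406) 2278
```

Emit:
arm_command --series '[60,1,-1,-1,7,60,2,-2,-1,14,60,4,-4,-1,21,60,5,-6,-1,28,60,6,-8,-1,35]'

```text
clock: 9.47
eef_pos: [432.0, -72.1, 290.8]
tool_rot: [-3.141, 0.0, 0.619]
force: [0.5, 0.2, -0.2]
width: 51.4
gripper_force: 0.0
```

Emit:
arm_command --series '[50,0,0,0,7,40,0,0,0,14,35,0,0,0,21,30,0,0,0,28,30,0,0,0,33.3]'

```text
clock: 9.88
eef_pos: [432.6, -73.2, 290.9]
tool_rot: [3.141, 0.0, 0.038]
force: [0.3, 0.6, -0.3]
width: 25.8
gripper_force: 0.0
```

```bash
cat > locks.py <<'E'
from h import *
import sys
s,P,R=tool(); p,d,cm=snap('wrist'); save(p,sys.argv[1]+'.png'); w=cloud(d,cm); hsv=cv2.cvtColor(p,cv2.COLOR_RGB2HSV)
m=((cv2.inRange(hsv,(0,150,50),(8,255,255))|cv2.inRange(hsv,(172,150,50),(180,255,255)))>0)&(w[...,0]<600)&(w[...,1]<90)&(w[...,2]>84)
k,lab,st,ce=cv2.connectedComponentsWithStats(m.astype(np.uint8))
for i in range(1,k):
    if st[i,4]>15:
        q=w[lab==i]; print('lock',ce[i].round(),st[i,4],((q.max(0)+q.min(0))/2).round(1),(q.max(0)-q.min(0)).round(1))
m=(np.abs(w[...,2]-97)<4)&(w[...,0]<680)&(w[...,0]>380)&(w[...,1]>-220)&(w[...,1]<120)&(hsv[...,1]<80)
if m.any(): print('rim',cv2.minAreaRect(w[m][:,:2].astype(np.float32)))
print(P,s['tool_rot'],s['clock'])
E
python3 locks.py w2
```

```text
lock [285. 118.] 271 [487.8 -71.9  93.3] [39.3  6.7  4.7]
lock [192. 121.] 351 [481.4  19.6  89.9] [39.4  7.5 11.5]
lock [238. 121.] 296 [484.2 -26.6  89.8] [39.3  6.8 11.5]
lock [331. 120.] 306 [ 487.7 -118.1   89.7] [39.4  7.4 11.2]
rim ((485.7249450683594, -49.22747802734375), (119.22063446044922, 216.6092071533203), 2.193110704421997)
[432.57799628 -73.17287474 290.87705964] [3.14138275e+00 4.63456046e-04 3.75151030e-02] 9.8833
```

View pics/w2.png

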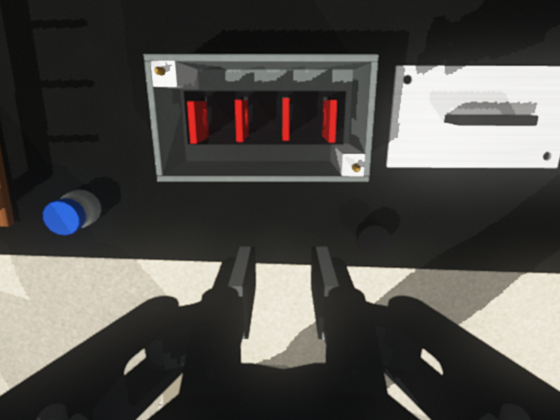

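Wrist view: locks at pixels (192,121), (238,121), (285,118) and (331,120) in the housing. The cover lies flat at (475,117) and the jar is at (65,215).

Emit:
arm_command --series '[30,1,-2,1,0,30,2.2,-4,3.5,0,30,3.6,-6.2,6.5,0,30,4.8,-8.2,9.5,0,30,5.2,-9.1,12,0]'

```text
clock: 10.35
eef_pos: [482.3, 23.3, 169.4]
tool_rot: [-3.14, -0.001, 0.049]
force: [1.4, 0.2, -0.3]
width: 25.8
gripper_force: 0.0
```

Emit:
arm_command --series '[30,0,0,2,0,30,0,0,4.5,0,30,0,0,7.5,0,30,0,0,9.6,0,30,0,0,10.3,0]'

```text
clock: 10.77
eef_pos: [478.9, 20.0, 65.2]
tool_rot: [3.142, 0.005, 0.045]
force: [-0.4, -0.6, 0.3]
width: 25.5
gripper_force: 0.0
```

Emit:
arm_command --series '[0,0,0,0,0,0,0,0,0,0,0,0,0,0,0,0,0,0,0,0,0,0,0,0,0]'

```text
clock: 11.18
eef_pos: [481.7, 20.0, 69.3]
tool_rot: [3.141, -0.002, 0.042]
force: [-0.1, 0.3, 0.4]
width: 5.0
gripper_force: 62.5
```

Emit:
arm_command --series '[0,0,0,-1,0,0,0,0,-3.5,0,0,0,0,-7,0,0,0,0,-10,0,0,0,0,-11.6,0]'

```text
clock: 11.6
eef_pos: [482.4, 20.7, 188.5]
tool_rot: [-3.141, -0.006, 0.043]
force: [0.4, 0.4, -0.1]
width: 4.7
gripper_force: 62.4
```

Emit:
arm_command --series '[0,-0.2,-2,0,0,0,-0.6,-5,0,0,0,-1,-8.5,0,0,0,-1.4,-12,0,0,0,-1.7,-15,0,0]'

```text
clock: 12.02
eef_pos: [456.9, 172.0, 185.6]
tool_rot: [-3.14, -0.002, 0.044]
force: [-0.5, -0.1, -1.3]
width: 5.1
gripper_force: 62.5
```

Emit:
arm_command --series '[0,-0.2,-2.5,0,0,0,-0.3,-4.5,0,0,0,-0.4,-5.8,0,0,0,-0.4,-6.4,0,0,0,-0.4,-6.4,0,0]'

```text
clock: 12.43
eef_pos: [450.6, 234.3, 184.7]
tool_rot: [-3.141, -0.001, 0.044]
force: [-0.1, -0.9, -0.8]
width: 4.5
gripper_force: 62.5
```

```bash
cat > held.py <<'E'
from h import *
import sys
s,P,R=tool(); print(P,s['tool_rot'],s['clock'],s['force'],s['width'])
for n in ['side','scene']:
    p,d,cm=snap(n); save(p,sys.argv[1]+n+'.png'); w=cloud(d,cm); hsv=cv2.cvtColor(p,cv2.COLOR_RGB2HSV)
    m=((cv2.inRange(hsv,(0,150,50),(8,255,255))|cv2.inRange(hsv,(172,150,50),(180,255,255)))>0)&(w[...,0]<650)&(w[...,2]>95)&(w[...,1]>150)
    m=cv2.morphologyEx(m.astype(np.uint8),cv2.MORPH_CLOSE,np.ones((5,5)))
    k,lab,st,ce=cv2.connectedComponentsWithStats(m)
    for i in range(1,k):
        if st[i,4]>30: q=w[(lab==i)&(w[...,2]>95)]; print(n,ce[i].round(),st[i,4],np.percentile(q,3,0).round(1),np.percentile(q,97,0).round(1))
E
python3 held.py h3
python3 - <<'E'
import cv2,numpy as np
a=cv2.imread('pics/h3side.png')[240:400,180:360];b=cv2.imread('pics/h3scene.png')[190:350,340:520]
cv2.imwrite('pics/h3c.png',np.hstack([cv2.resize(a,(400,356)),cv2.resize(b,(400,356))]))
E
```

```text
[450.639786   234.26961381 184.73813834] [-3.14081586e+00 -7.88508394e-04  4.44759885e-02] 12.4333 [-0.09964699 -0.86718497 -0.76547597] 4.4750627748743215
side [282. 306.] 206 [433.8 233.3 128.7] [472.6 240.  207.9]
scene [406. 242.] 80 [439.6 229.1 130.9] [472.8 235.4 221.2]
```

View pics/h3c.png

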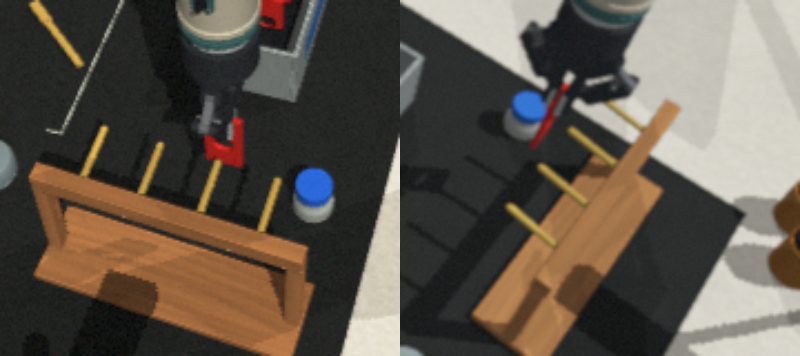

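The crop shows the lock held in front of the third peg (left view (225,140)), its eye lined up with the peg tip at (217,165).

Emit:
arm_command --series '[0,0.05,-1,0,0,0,0.1,-2.2,0.1,0,0,0.15,-3.4,0.3,0,0,0.2,-4.6,0.5,0,0,0.24,-5.5,0.6,0]'

```text
clock: 12.95
eef_pos: [450.5, 290.4, 177.8]
tool_rot: [-3.141, 0.0, 0.044]
force: [-0.1, 0.7, -0.8]
width: 4.7
gripper_force: 62.5
```

Emit:
arm_command --series '[0,0,0,0.1,0,0,0,0,0.3,0,0,0,0,0.5,0,0,0,0,0.7,0,0,0,0,0.7,0]'

```text
clock: 13.37
eef_pos: [450.8, 287.6, 171.8]
tool_rot: [3.141, -0.0, 0.042]
force: [-1.9, -0.4, 6.9]
width: 4.7
gripper_force: 63.8
```

```bash
python3 held.py h4
```

```text
[450.82209978 287.55658376 171.79375173] [ 3.14118505e+00 -1.64613987e-05  4.15171333e-02] 13.3667 [-1.87196807 -0.44854539  6.85179461] 4.707826877607588
side [275. 328.] 182 [433.9 285.7 114.8] [471.8 308.7 196.7]
scene [425. 257.] 86 [438.9 284.  117.5] [472.8 290.1 210.4]
```

Emit:
arm_command --series '[0,0,0,-0.1,0,10,0,0,-0.1,0,20,0,0,-0.1,0,25,0,0,-0.1,0,25,0,0,-0.1,0]'

```text
clock: 13.88
eef_pos: [450.8, 288.0, 172.0]
tool_rot: [3.141, 0.0, 0.042]
force: [-0.2, -0.2, -0.1]
width: 21.5
gripper_force: 0.0
```

Emit:
arm_command --series '[25,0,0,-0.3,0,25,0,0,-1.2,0,25,0,0,-3,0,25,0,0,-5.5,0,25,0,0,-8,0]'

```text
clock: 14.3
eef_pos: [450.4, 288.0, 253.4]
tool_rot: [3.141, 0.001, 0.043]
force: [1.1, 0.2, -0.6]
width: 21.4
gripper_force: 0.0
```

Emit:
arm_command --series '[30,0.2,2,0,0,30,0.7,5,0,0,30,1.3,9,0,0,30,1.9,13,0,0,30,2.4,17,0,0]'

```text
clock: 14.72
eef_pos: [482.4, 118.0, 253.2]
tool_rot: [-3.141, -0.002, 0.044]
force: [0.4, 0.3, -0.0]
width: 25.7
gripper_force: 0.0
```

```bash
python3 held.py h5; python3 locks.py w5
```

```text
[482.37578486 117.9675411  253.15029139] [-3.14134682e+00 -1.55100090e-03  4.35993178e-02] 14.7167 [ 0.35996124  0.33630352 -0.01205847] 25.67131419478771
side [273. 324.] 322 [428.3 281.  117.7] [475.3 300.4 197.4]
scene [425. 257.] 151 [437.4 277.8 116.2] [476.3 295.7 198.9]
lock [479. 183.] 529 [488.4 -71.3  89.6] [40.1  8.3 11.1]
lock [430. 184.] 466 [484.8 -25.5  89.6] [40.6  8.1 11.2]
lock [528. 184.] 573 [ 488.1 -117.5   89.6] [39.9  9.1 11.2]
rim ((485.87890625, -47.45318603515625), (120.38581848144531, 214.09286499023438), 2.3076655864715576)
[483.27262975 111.02107482 252.90149002] [ 3.13695747e+00 -8.39706330e-04  3.07814673e-02] 14.8167
```

Emit:
arm_command --series '[30,-0.1,3,0.5,0,30,-0.2,6.5,1.5,0,30,-0.3,10,3,0,30,-0.35,13,4.5,0,30,-0.37,14.4,6,0]'

```text
clock: 15.28
eef_pos: [484.7, -27.6, 192.3]
tool_rot: [3.14, -0.001, 0.04]
force: [-0.1, 0.3, -1.1]
width: 25.9
gripper_force: 0.0
```

Emit:
arm_command --series '[30,0,0,2,0,30,0,0,5,0,30,0,0,8.5,0,30,0,0,11.5,0,30,0,0,12.4,0]'

```text
clock: 15.7
eef_pos: [482.6, -22.9, 65.2]
tool_rot: [-3.14, 0.005, 0.045]
force: [-0.5, -0.4, -0.1]
width: 25.9
gripper_force: 0.0
```

Emit:
arm_command --series '[30,0,0,0,0,0,0,0,0,0,0,0,0,0,0,0,0,0,0,0,0,0,0,0,0]'

```text
clock: 16.12
eef_pos: [485.5, -24.5, 69.6]
tool_rot: [3.142, -0.003, 0.043]
force: [-0.4, 0.7, -1.2]
width: 4.8
gripper_force: 62.1
```

Emit:
arm_command --series '[0,0,0,-1,0,0,0,0,-3.5,0,0,0,0,-7,0,0,0,0,-10,0,0,0,0,-11.6,0]'

```text
clock: 16.53
eef_pos: [486.0, -24.5, 188.6]
tool_rot: [3.141, -0.006, 0.042]
force: [1.5, 0.1, -1.7]
width: 4.6
gripper_force: 62.1
```

Emit:
arm_command --series '[0,0.4,-2,0,0,0,0.9,-5,0,0,0,1.5,-8.5,0,0,0,2.1,-12,0,0,0,2.6,-15.5,0,0]'

```text
clock: 16.95
eef_pos: [504.1, 132.9, 185.7]
tool_rot: [-3.141, -0.002, 0.042]
force: [1.5, 0.5, -1.2]
width: 4.3
gripper_force: 62.2
```

Emit:
arm_command --series '[0,0.6,-3.5,0,0,0,1.2,-7,0,0,0,1.5,-9.2,0,0,0,1.7,-10.3,0,0,0,1.7,-10.3,0,0]'

```text
clock: 17.37
eef_pos: [516.1, 238.2, 185.1]
tool_rot: [-3.139, -0.001, 0.047]
force: [-0.2, -0.7, 0.0]
width: 4.4
gripper_force: 62.2
```

```bash
python3 held.py h6
```

```text
[516.13631576 238.16646702 185.05100071] [-3.13945269e+00 -1.19162362e-03  4.68910173e-02] 17.3667 [-0.24606306 -0.72856593  0.03067634] 4.362385774193102
side [256. 300.] 217 [497.5 235.5 126.4] [536.4 253.3 208. ]
side [273. 324.] 321 [428.3 280.9 117.6] [475.3 300.9 198.5]
scene [394. 259.] 106 [500.9 231.6 129.2] [536.2 239.3 234.2]
scene [424. 259.] 124 [434.9 276.3 114.3] [478.3 296.2 198.7]
```

Emit:
arm_command --series '[0,0.03,-0.8,0,0,0,0.08,-2,0.1,0,0,0.13,-3.2,0.3,0,0,0.18,-4.3,0.5,0,0,0.2,-5.1,0.6,0]'

```text
clock: 17.88
eef_pos: [515.8, 288.1, 177.8]
tool_rot: [-3.141, 0.0, 0.044]
force: [-0.0, 0.2, -0.5]
width: 4.7
gripper_force: 62.2
```

Emit:
arm_command --series '[0,0,0,0.1,0,0,0,0,0.3,0,0,0,0,0.5,0,0,0,0,0.7,0,0,0,0,0.7,0]'

```text
clock: 18.3
eef_pos: [516.3, 286.1, 173.1]
tool_rot: [-3.141, -0.001, 0.042]
force: [-4.8, 0.6, 14.4]
width: 5.0
gripper_force: 64.5
```

Resting on the peg; release and return for lock1 at (488,-71.5).

Emit:
arm_command --series '[0,0,0,-0.2,0,10,0,0,-0.2,0,20,0,0,-0.2,0,25,0,0,-0.2,0,25,0,0,-0.2,0]'

```text
clock: 18.72
eef_pos: [516.2, 285.5, 172.8]
tool_rot: [3.141, 0.0, 0.042]
force: [-0.4, 0.8, -0.2]
width: 21.1
gripper_force: 0.0
```

Emit:
arm_command --series '[25,0,0,-0.3,0,25,0,0,-1.2,0,25,0,0,-3,0,25,0,0,-5.5,0,25,0,0,-8,0]'

```text
clock: 19.13
eef_pos: [515.9, 285.8, 254.3]
tool_rot: [3.141, 0.001, 0.043]
force: [0.7, -0.4, -0.2]
width: 21.3
gripper_force: 0.0
```

Emit:
arm_command --series '[30,-0.2,2.5,0,0,30,-0.8,6,0,0,30,-1.5,10,0,0,30,-2.2,14,0,0,30,-2.8,18,0,0]'

```text
clock: 19.55
eef_pos: [495.5, 103.5, 254.0]
tool_rot: [-3.142, -0.001, 0.043]
force: [1.5, -0.7, 0.8]
width: 25.8
gripper_force: 0.0
```

Emit:
arm_command --series '[30,-0.3,3,0,0,30,-0.6,5.5,0,0,30,-0.8,7,0,0,30,-0.9,8,0,0,30,-0.9,8,0,0]'

```text
clock: 19.97
eef_pos: [490.4, 22.3, 253.8]
tool_rot: [3.141, -0.001, 0.039]
force: [-0.0, 0.0, 0.4]
width: 25.8
gripper_force: 0.0
```

```bash
python3 held.py h7; python3 locks.py w7
```

```text
[490.44575639  22.31716253 253.78293167] [ 3.14057614e+00 -7.79365407e-04  3.89454755e-02] 19.9667 [-0.00935952  0.04200161  0.37328898] 25.784067503015518
side [261. 320.] 628 [430.5 281.3 118.5] [534.7 299.8 198.4]
scene [419. 265.] 258 [439.2 276.2 122.1] [537.3 295.1 199.7]
lock [386. 189.] 411 [488.4 -70.1  89.5] [39.9  8.2 10.7]
lock [435. 191.] 461 [ 488.3 -116.4   89.6] [39.9  8.1 11.1]
rim ((485.8699645996094, -46.89849853515625), (120.27435302734375, 216.30059814453125), 2.259279251098633)
[490.69290278  25.61191876 253.54182897] [-3.14075350e+00 -8.68194667e-04  4.30259514e-02] 20.0667
```

Emit:
arm_command --series '[30,-0.2,2.5,0.5,0,30,-0.4,5,2,0,30,-0.6,7.5,4,0,30,-0.67,9.2,6,0,30,-0.67,9.65,8,0]'

```text
clock: 20.53
eef_pos: [488.2, -73.9, 172.5]
tool_rot: [3.14, -0.001, 0.041]
force: [-0.3, 0.5, 0.0]
width: 25.4
gripper_force: 0.0
```

Emit:
arm_command --series '[30,0,0,2,0,30,0,0,4.5,0,30,0,0,7.5,0,30,0,0,9.8,0,30,0,0,10.5,0]'

```text
clock: 20.95
eef_pos: [486.3, -69.9, 65.2]
tool_rot: [-3.14, 0.005, 0.045]
force: [-0.7, -0.1, -0.4]
width: 25.8
gripper_force: 0.0
```

Emit:
arm_command --series '[30,0,0,0,0,0,0,0,0,0,0,0,0,0,0,0,0,0,0,0,0,0,0,0,0]'

```text
clock: 21.37
eef_pos: [488.7, -72.0, 69.3]
tool_rot: [3.141, -0.002, 0.043]
force: [0.2, 0.6, 0.1]
width: 4.7
gripper_force: 61.4
```

Emit:
arm_command --series '[0,0,0,-1,0,0,0,0,-3.5,0,0,0,0,-7,0,0,0,0,-10,0,0,0,0,-11.6,0]'

```text
clock: 21.78
eef_pos: [489.2, -72.3, 188.5]
tool_rot: [3.141, -0.006, 0.042]
force: [0.9, 0.1, 0.0]
width: 4.5
gripper_force: 61.4
```

Emit:
arm_command --series '[0,0.6,-1.7,0,0,0,1.6,-4.5,0,0,0,2.8,-8,0,0,0,4,-11.5,0,0,0,5.2,-15,0,0]'

```text
clock: 22.2
eef_pos: [533.7, 81.4, 185.6]
tool_rot: [-3.141, -0.002, 0.042]
force: [1.7, -1.3, -0.5]
width: 4.9
gripper_force: 61.5
```

Emit:
arm_command --series '[0,1.2,-3.5,0,0,0,2.4,-7,0,0,0,3.6,-10.5,0,0,0,4.6,-13.4,0,0,0,5.2,-15,0,0]'

```text
clock: 22.62
eef_pos: [578.9, 237.7, 185.5]
tool_rot: [-3.138, -0.002, 0.047]
force: [0.4, 0.5, -0.5]
width: 4.4
gripper_force: 61.5
```

Emit:
arm_command --series '[0,0.2,-0.4,0,0,0,0.2,-0.4,0,0,0,0.2,-0.4,0,0,0,0.2,-0.4,0,0,0,0.2,-0.4,0,0]'

```text
clock: 23.03
eef_pos: [580.7, 233.9, 184.5]
tool_rot: [3.14, 0.0, 0.04]
force: [0.5, -0.0, 0.1]
width: 4.5
gripper_force: 61.5
```

```bash
python3 held.py h8
```

```text
[580.73572036 233.93372592 184.49421972] [3.14049947e+00 1.50003127e-04 3.99192261e-02] 23.0333 [ 0.49201008 -0.01390037  0.12550486] 4.495532697000541
side [232. 292.] 222 [561.9 232.1 126.8] [600.5 240.6 207.5]
side [261. 320.] 627 [430.6 280.6 117.8] [534.8 299.7 198.4]
scene [419. 264.] 213 [437.4 275.8 120.3] [538.2 295.6 201.2]
scene [379. 277.] 112 [563.7 230.6 129.1] [600.8 239.9 249.4]
```

Lock centre x 581.2, aligned with the peg.

Emit:
arm_command --series '[0,0.05,-1,0,0,0,0.1,-2.2,0.1,0,0,0.15,-3.4,0.3,0,0,0.2,-4.6,0.5,0,0,0.24,-5.4,0.6,0]'

```text
clock: 23.55
eef_pos: [579.9, 293.6, 177.6]
tool_rot: [-3.14, 0.001, 0.045]
force: [-0.3, 0.9, -0.4]
width: 5.1
gripper_force: 61.5
```

Emit:
arm_command --series '[0,0,0,0.1,0,0,0,0,0.3,0,0,0,0,0.5,0,0,0,0,0.65,0,0,0,0,0.65,0]'

```text
clock: 23.97
eef_pos: [581.0, 289.7, 172.5]
tool_rot: [-3.141, -0.0, 0.041]
force: [-1.2, 0.4, 4.7]
width: 5.0
gripper_force: 62.5
```

Emit:
arm_command --series '[0,0,0,-0.1,0,10,0,0,-0.1,0,20,0,0,-0.1,0,25,0,0,-0.1,0,25,0,0,-0.1,0]'

```text
clock: 24.38
eef_pos: [580.9, 289.9, 172.5]
tool_rot: [3.141, 0.0, 0.042]
force: [0.1, 0.2, 0.0]
width: 21.5
gripper_force: 0.0
```

Emit:
arm_command --series '[25,0,0,-0.3,0,25,0,0,-1.2,0,25,0,0,-3,0,25,0,0,-5.5,0,25,0,0,-8.2,0]'

```text
clock: 24.8
eef_pos: [580.3, 290.0, 255.5]
tool_rot: [3.141, 0.001, 0.043]
force: [0.6, -0.3, 0.6]
width: 21.5
gripper_force: 0.0
```

Emit:
arm_command --series '[30,-0.7,2.2,0,0,30,-1.8,5.7,0,0,30,-3,9.5,0,0,30,-4.2,13.4,0,0,30,-5.4,17.3,0,0]'

```text
clock: 25.22
eef_pos: [533.7, 113.7, 255.6]
tool_rot: [-3.142, -0.001, 0.043]
force: [0.3, -0.7, 0.5]
width: 25.8
gripper_force: 0.0
```

Emit:
arm_command --series '[30,-1.2,3.8,0,0,30,-2.4,7.6,0,0,30,-3.6,11.4,0,0,30,-4.7,15,0,0,30,-5.3,17.2,0,0]'

```text
clock: 25.63
eef_pos: [487.2, -63.6, 255.7]
tool_rot: [3.14, -0.0, 0.038]
force: [0.3, -0.2, -1.3]
width: 25.8
gripper_force: 0.0
```

Emit:
arm_command --series '[30,0,0,0,0,30,0,0,0,0,30,0,0,0,0,30,0,0,0,0,30,0,0,0,0]'

```text
clock: 26.05
eef_pos: [489.0, -57.4, 254.8]
tool_rot: [-3.141, -0.0, 0.045]
force: [-0.1, 0.3, 0.8]
width: 25.7
gripper_force: 0.0
```

```bash
python3 held.py h9; python3 locks.py w9
```

```text
[489.02465942 -57.41281749 254.75978033] [-3.14106470e+00 -3.37662673e-04  4.53095165e-02] 26.05 [-0.10705306  0.31680613  0.79860902] 25.74283451903088
side [221. 309.] 262 [561.6 284.7 117.3] [601.1 300.  197.9]
side [261. 320.] 626 [430.2 281.2 118.1] [534.9 299.7 198.8]
scene [412. 274.] 399 [441.2 276.9 119.7] [600.4 295.6 198.9]
lock [345. 185.] 348 [ 488.4 -115.5   89.6] [39.5  7.7 10.7]
rim ((485.5747985839844, -46.75733184814453), (120.54688262939453, 216.64878845214844), 2.315593957901001)
[488.8553059  -57.83770248 254.64422956] [-3.14130789e+00 -5.69496445e-05  4.46806727e-02] 26.15
```

Emit:
arm_command --series '[30,-0.1,1.5,1,0,30,-0.2,3.2,3,0,30,-0.3,4.8,5.5,0,30,-0.34,5.9,8,0,30,-0.34,5.9,10,0]'

```text
clock: 26.62
eef_pos: [487.3, -120.6, 153.2]
tool_rot: [3.14, 0.001, 0.04]
force: [0.1, -0.4, 0.1]
width: 25.7
gripper_force: 0.0
```

Emit:
arm_command --series '[30,0,0,1.5,0,30,0,0,4,0,30,0,0,6.5,0,30,0,0,8.2,0,30,0,0,8.6,0]'

```text
clock: 27.03
eef_pos: [486.1, -117.3, 66.1]
tool_rot: [-3.14, 0.005, 0.043]
force: [0.2, -0.3, -0.3]
width: 25.4
gripper_force: 0.0
```

Emit:
arm_command --series '[30,0,0,0,0,0,0,0,0,0,0,0,0,0,0,0,0,0,0,0,0,0,0,0,0]'

```text
clock: 27.45
eef_pos: [488.5, -118.2, 69.7]
tool_rot: [3.141, -0.002, 0.043]
force: [0.3, 1.6, 3.9]
width: 5.0
gripper_force: 60.9
```

Emit:
arm_command --series '[0,0,0,-1,0,0,0,0,-3.5,0,0,0,0,-7,0,0,0,0,-10,0,0,0,0,-11.6,0]'

```text
clock: 27.87
eef_pos: [489.1, -118.5, 188.9]
tool_rot: [3.14, -0.005, 0.042]
force: [0.5, 0.2, -0.5]
width: 4.8
gripper_force: 60.3
```

Emit:
arm_command --series '[0,-0.5,-2.2,0,0,0,-1.3,-5.5,0,0,0,-2.2,-9.2,0,0,0,-3.2,-13,0,0,0,-4.1,-16.9,0,0]'

```text
clock: 28.28
eef_pos: [438.8, 50.0, 185.7]
tool_rot: [-3.142, -0.001, 0.041]
force: [0.6, 1.5, -1.2]
width: 4.9
gripper_force: 60.3
```

Emit:
arm_command --series '[0,-0.9,-3.8,0,0,0,-1.8,-7.6,0,0,0,-2.8,-11.4,0,0,0,-3.7,-15,0,0,0,-4.3,-17.6,0,0]'

```text
clock: 28.7
eef_pos: [387.6, 226.4, 185.7]
tool_rot: [-3.14, -0.001, 0.046]
force: [0.6, -1.1, -0.0]
width: 4.8
gripper_force: 60.3
```

Emit:
arm_command --series '[0,-0.2,-1,0,0,0,-0.2,-1.2,0,0,0,-0.2,-1.2,0,0,0,-0.2,-1.2,0,0,0,-0.2,-1.2,0,0]'

```text
clock: 29.12
eef_pos: [387.2, 232.9, 184.8]
tool_rot: [3.141, -0.0, 0.039]
force: [0.3, -0.3, -0.5]
width: 4.6
gripper_force: 60.3
```

```bash
python3 held.py h10
```

```text
[387.22087556 232.92587066 184.82129304] [ 3.14066544e+00 -1.33894635e-04  3.92853363e-02] 29.1167 [ 0.2745785  -0.29459256 -0.51260463] 4.64309645261769
side [221. 309.] 263 [561.2 284.3 117.2] [601.1 299.7 196.8]
side [308. 313.] 223 [369.1 231.4 127.9] [407.8 239.1 206.4]
side [261. 320.] 625 [430.5 281.2 117.8] [534.4 299.7 197.8]
scene [419. 227.] 61 [372.7 229.6 126.7] [408.  236.4 226. ]
scene [412. 274.] 402 [439.8 276.7 121.5] [601.1 295.8 199.1]
```

Emit:
arm_command --series '[0,-0.1,-0.8,0,0,0,-0.05,-2.2,0.1,0,0,0,-3.4,0.3,0,0,0.05,-4.6,0.5,0,0,0.08,-5.5,0.6,0]'

```text
clock: 29.63
eef_pos: [384.7, 292.4, 178.3]
tool_rot: [-3.141, 0.0, 0.045]
force: [-0.6, -0.5, -0.3]
width: 4.8
gripper_force: 60.3
```

Emit:
arm_command --series '[0,0,0,0.1,0,0,0,0,0.3,0,0,0,0,0.5,0,0,0,0,0.65,0,0,0,0,0.65,0]'

```text
clock: 30.05
eef_pos: [385.0, 289.7, 173.0]
tool_rot: [-3.141, 0.0, 0.042]
force: [-2.8, 0.4, 10.1]
width: 4.7
gripper_force: 62.1
```

Emit:
arm_command --series '[0,0,0,-0.1,0,10,0,0,-0.1,0,20,0,0,-0.1,0,25,0,0,-0.1,0,25,0,0,-0.1,0]'

```text
clock: 30.47
eef_pos: [385.1, 289.5, 173.0]
tool_rot: [3.141, 0.0, 0.042]
force: [-0.2, -0.6, 0.8]
width: 21.5
gripper_force: 0.0
```

Emit:
arm_command --series '[25,0,0,-0.3,0,25,0,0,-1.2,0,25,0,0,-3,0,25,0,0,-6,0,25,0,0,-9.5,0]'

```text
clock: 30.88
eef_pos: [384.1, 289.1, 268.7]
tool_rot: [3.139, 0.003, 0.043]
force: [1.1, 1.0, -1.0]
width: 21.3
gripper_force: 0.0
```

Emit:
arm_command --series '[30,0.6,2,0,0,30,1.8,5,0,0,30,2.9,8.5,-0.5,0,30,4,12,-1,0,30,5,15.5,-1.5,0]'

```text
clock: 31.3
eef_pos: [442.1, 135.7, 284.3]
tool_rot: [-3.141, -0.001, 0.043]
force: [1.4, 0.9, 0.3]
width: 25.4
gripper_force: 0.0
```

Emit:
arm_command --series '[40,1.2,3.8,0,0,50,2.3,7.6,-0.5,0,60,3.4,11.4,-1,0,60,4.2,15.2,-1,0,60,4.4,19,-1,0]'

```text
clock: 31.72
eef_pos: [495.0, -52.7, 294.4]
tool_rot: [3.141, -0.003, 0.043]
force: [1.0, -0.4, -0.6]
width: 51.3
gripper_force: 0.0
```

Emit:
arm_command --series '[60,-0.2,3.8,0,0,60,-0.4,7.6,0,0,60,-0.6,11,0,-7,60,-0.8,13,0,-14,60,-0.8,14,0,-21]'

```text
clock: 32.13
eef_pos: [490.5, -195.3, 294.0]
tool_rot: [3.139, 0.001, 0.41]
force: [-0.8, 0.9, 0.4]
width: 51.4
gripper_force: 0.0
```

Emit:
arm_command --series '[60,0,0,0,-7,60,0,0,0,-14,60,0,0,0,-21,60,0,0,0,-28,60,0,0,0,-35]'

```text
clock: 32.55
eef_pos: [491.5, -191.1, 293.9]
tool_rot: [3.141, 0.0, 1.026]
force: [0.2, -0.0, 0.1]
width: 51.2
gripper_force: 0.0
```

Emit:
arm_command --series '[60,0,0,0,-7,60,0,0,0,-14,60,0,0,0,-21,60,0,0,0,-28,60,0,0,0,-33.5]'

```text
clock: 32.97
eef_pos: [491.5, -191.1, 293.9]
tool_rot: [3.141, 0.001, 1.61]
force: [0.2, 0.1, 0.2]
width: 51.1
gripper_force: 0.0
```

```bash
cat > cov.py <<'E'
from h import *
import sys
s,P,R=tool(); print(P,s['tool_rot'],s['clock'])
for n in ['wrist','side','scene']:
    p,d,cm=snap(n); save(p,sys.argv[1]+n+'.png'); w=cloud(d,cm); hsv=cv2.cvtColor(p,cv2.COLOR_RGB2HSV)
    box=(w[...,0]>330)&(w[...,0]<680)&(w[...,1]>-450)&(w[...,1]<120)
    for nm,z,t,e in [('cover',8,4,(hsv[...,2]>120)&(w[...,1]<-170)),('rim',97,4,(hsv[...,1]<80)),('handle',45,5,w[...,1]<-200)]:
        m=box&(np.abs(w[...,2]-z)<t)&e
        m=cv2.morphologyEx(m.astype(np.uint8),cv2.MORPH_OPEN,np.ones((2,2)))>0
        if m.sum()>20: print(n,nm,cv2.minAreaRect(w[m][:,:2].astype(np.float32)),m.sum())
E
python3 cov.py c1; python3 held.py h11
```

```text
[ 491.50203414 -191.09796466  293.94770646] [3.14115653e+00 5.03381197e-04 1.61034713e+00] 32.9667
wrist cover ((494.465087890625, -313.634033203125), (119.11012268066406, 218.82936096191406), 2.686391830444336) 11898
wrist rim ((526.6990966796875, -121.49287414550781), (217.40631103515625, 104.34227752685547), 48.508567810058594) 3029
wrist handle ((494.89007568359375, -321.5729064941406), (11.81245231628418, 113.14891815185547), 2.0353853702545166) 607
side cover ((465.0098876953125, -290.2669372558594), (116.30733489990234, 260.527587890625), 14.574353218078613) 1033
side rim ((487.81744384765625, -85.59709167480469), (117.0613784790039, 298.4184875488281), 2.363591194152832) 463
side handle ((494.81109619140625, -324.279541015625), (8.341745376586914, 122.78248596191406), 1.7753945589065552) 64
scene cover ((529.9968872070312, -273.9204406738281), (227.22940063476562, 6.528007507324219), 104.68121337890625) 1365
scene rim ((453.79290771484375, -48.73258972167969), (190.40939331054688, 213.53688049316406), 2.944573163986206) 517
scene handle ((495.02020263671875, -307.2812805175781), (37.60142135620117, 78.64674377441406), 24.98804473876953) 89
[ 491.5240072  -191.18052431  293.72375289] [3.14114525e+00 2.25704459e-04 1.60184996e+00] 33.1167 [ 0.76950396  0.75329161 -0.30022974] 51.30380567683035
side [221. 309.] 265 [561.6 284.8 117.6] [600.7 300.2 197.9]
side [261. 320.] 628 [430.6 280.5 117. ] [534.6 300.4 197.6]
side [300. 333.] 280 [367.1 285.1 117.7] [405.5 302.6 197.8]
scene [415. 270.] 453 [390.3 277.1 120.2] [600.6 295.6 199. ]
```

View pics/c1scene.png

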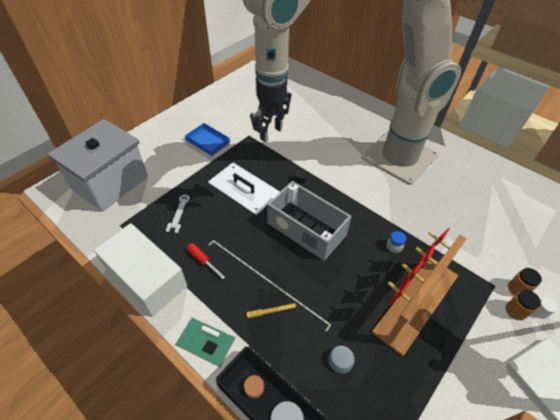

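All four locks hang on the pegs at (395–440, 235–300). The cover lies flat at (243,187) and the housing is empty at (308,220).

Emit:
arm_command --series '[60,-2,0,-0.7,0,60,-5,0,-1.5,0,60,-8.5,0,-2.5,0,60,-11,0,-3.6,0,60,-12,-0.2,-3.6,0]'

```text
clock: 33.63
eef_pos: [493.9, -316.2, 331.1]
tool_rot: [3.139, 0.005, 1.598]
force: [0.7, -0.2, -0.0]
width: 50.9
gripper_force: 0.0
```

Emit:
arm_command --series '[60,0,0,0,0,60,0,0,0,0,60,0,0,0,0,60,0,0,0,0,60,0,0,0,0]'

```text
clock: 34.05
eef_pos: [493.9, -309.2, 328.9]
tool_rot: [-3.141, -0.001, 1.607]
force: [-0.4, -0.1, 0.4]
width: 51.5
gripper_force: 0.0
```

```bash
sed -i "s/\['wrist','side','scene'\]/sys.argv[2:]/; s/w\[...,1\]<-200)/(w[...,1]<-255)\&(w[...,1]>-365))/" cov.py; python3 cov.py c2 wrist
```

```text
[ 493.94466067 -309.19307164  328.94010523] [-3.14123249e+00 -9.79468804e-04  1.60686835e+00] 34.05
wrist cover ((556.3577880859375, -320.45294189453125), (113.74787139892578, 318.480712890625), 32.46337890625) 13172
wrist rim ((501.6671447753906, -150.51670837402344), (140.35861206054688, 31.405303955078125), 17.85643768310547) 1232
wrist handle ((493.26055908203125, -315.734130859375), (11.387005805969238, 98.8932876586914), 2.8310117721557617) 629
```

View pics/c2wrist.png

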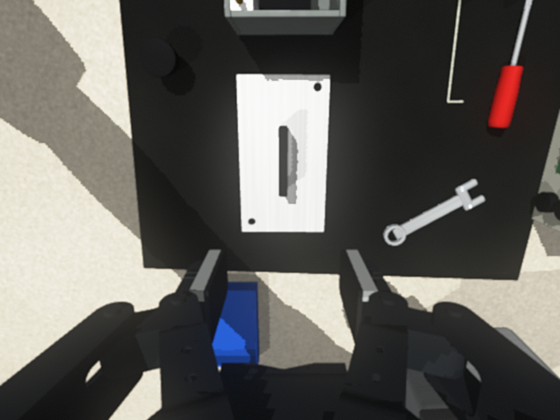

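Wrist view: the cover lies at (237–330, 74–233) with its holes at (318,87) and (251,221). The handle is at (283,160), and nothing is close by.

Run:
```python
from h import *
s,P,R=tool(); print(P,s['tool_rot'])
p,d,cm=snap('wrist'); w=cloud(d,cm)[:245]; hsv=cv2.cvtColor(p,cv2.COLOR_RGB2HSV)[:245]
m=(np.abs(w[...,2]-8)<4)&(hsv[...,2]>120)&(np.abs(w[...,1]+310)<130)&(np.abs(w[...,0]-493)<70); print(cv2.minAreaRect(w[m][:,:2].astype(np.float32)))
m=(np.abs(w[...,2]-45)<6); print(cv2.minAreaRect(w[m][:,:2].astype(np.float32)),np.median(w[m][:,2]))
h=ray([(318,87),(251,221)],cm,8); print(h,h.mean(0))
```

```text
[ 493.91569056 -309.57306358  329.05891888] [-3.14140201e+00 -6.20221434e-04  1.60649684e+00]
((493.1581115722656, -310.99615478515625), (122.62602233886719, 219.18417358398438), 2.005990505218506)
((589.296142578125, -288.1969299316406), (220.56314086914062, 562.1096801757812), 56.83244323730469) 44.33944311614083
[[ 535.66764062 -217.01892162    8.        ]
 [ 450.57297034 -405.03351236    8.        ]] [ 493.12030548 -311.02621699    8.        ]
```

Emit:
arm_command --series '[60,0,0,2,0,60,0,0,6,0,60,-0.05,-0.05,10,0,60,-0.05,-0.05,14,0,60,-0.05,-0.05,18,0]'

```text
clock: 34.57
eef_pos: [493.3, -311.1, 148.0]
tool_rot: [3.14, 0.001, 1.605]
force: [0.1, -0.4, 0.5]
width: 51.4
gripper_force: 0.0
```

Emit:
arm_command --series '[60,0,0,3,0,60,0,0,6,0,60,0,0,9,0,60,0,0,11.5,0,60,0,0,12.8,0]'

```text
clock: 34.98
eef_pos: [491.8, -310.1, 18.2]
tool_rot: [-3.138, -0.002, 1.605]
force: [-0.0, -1.2, 1.1]
width: 51.0
gripper_force: 0.0
```

Emit:
arm_command --series '[60,0,0,0,0,60,0,0,0,0,0,0,0,0,0,0,0,0,0,0,0,0,0,0,0]'

```text
clock: 35.4
eef_pos: [494.2, -312.1, 22.8]
tool_rot: [3.139, 0.002, 1.604]
force: [-0.5, -0.1, -0.8]
width: 15.4
gripper_force: 0.0
```

Emit:
arm_command --series '[0,0,0,0,0,0,0,0,0,0,0,0,0,0,0,0,0,0,0,0,0,0,0,0,0]'

```text
clock: 35.82
eef_pos: [494.1, -312.1, 22.9]
tool_rot: [3.139, 0.001, 1.604]
force: [-1.2, 0.7, 7.4]
width: 11.0
gripper_force: 60.4
```

Emit:
arm_command --series '[0,0,0,-0.5,0,0,0,0,-2,0,0,0,0,-5,0,0,0,0,-9,0,0,0,0,-13,0]'

```text
clock: 36.23
eef_pos: [491.9, -310.8, 151.9]
tool_rot: [-3.139, -0.002, 1.605]
force: [1.2, -1.4, -3.9]
width: 10.8
gripper_force: 59.1
```

Emit:
arm_command --series '[0,0,0,-2,0,0,0,0,-3,0,0,0,0,-3.5,0,0,0,0,-3.5,0,0,0,0,-3.5,0]'

```text
clock: 36.65
eef_pos: [492.1, -311.0, 184.6]
tool_rot: [-3.139, -0.002, 1.605]
force: [-0.6, 0.5, -3.2]
width: 10.7
gripper_force: 59.1
```

Run:
```python
from h import *
s,P,R=tool(); print(P,s['tool_rot'],s['force'])
def rim(p,d,cm):
    w=cloud(d,cm); m=(np.abs(w[...,2]-97)<4)&(w[...,0]<600)&(w[...,0]>380)&(w[...,1]>-200)&(w[...,1]<100)
    k,lab,st,ce=cv2.connectedComponentsWithStats(m.astype(np.uint8)); m=lab==1+st[1:,4].argmax()
    hsv=cv2.cvtColor(p,cv2.COLOR_RGB2HSV); b=(cv2.inRange(hsv,(12,110,70),(32,255,255))>0)&(w[...,2]>98)&(w[...,2]<118)&(w[...,0]<600)&(w[...,0]>380)&(w[...,1]>-200)&(w[...,1]<100)
    k,lab,st,ce=cv2.connectedComponentsWithStats(b.astype(np.uint8))
    return cv2.minAreaRect(w[m][:,:2].astype(np.float32)),[(ce[i].round(1),st[i,4],w[lab==i].mean(0).round(1)) for i in range(1,k) if st[i,4]>2]
for n,o in [('side','d2'),('scene','s3')]:
    f=np.load(f'pics/{o}.npz'); print(n,'old',rim(f['p'],f['d'],f))
    p,d,cm=snap(n); save(p,'c4'+n+'.png'); print(n,'new',rim(p,d,cm))
```

```text
[ 492.05312729 -310.95952779  184.6181106 ] [-3.13899384e+00 -1.57833623e-03  1.60454668e+00] [-0.59045464  0.52361993 -3.20123711]
side old (((488.2689208984375, -49.46710968017578), (121.31647491455078, 221.92776489257812), 2.0103187561035156), [(array([325.2, 210.6]), np.int32(5), array([ 445.7, -142.4,  104.6])), (array([277.6, 251.8]), np.int32(5), array([528.4,  47.6, 104.9]))])
side new (((488.4169616699219, -46.362327575683594), (120.3913803100586, 221.0647430419922), 2.1932594776153564), [(array([325., 211.]), np.int32(3), array([ 445.9, -141. ,  104.3])), (array([277.4, 252.2]), np.int32(5), array([528.2,  49.6, 105.6]))])
scene old (((485.8231506347656, -52.008270263671875), (123.15110778808594, 219.79019165039062), 1.3570935726165771), [])
scene new (((485.8526611328125, -49.729736328125), (124.00347137451172, 218.65235900878906), 2.273979425430298), [])
```

Emit:
arm_command --series '[0,1.5,0,0,0,0,4,0,0,0,0,7,0.1,0,0,0,10,0.1,0,0,0,13,0.1,0,0]'

```text
clock: 37.17
eef_pos: [488.8, -179.0, 185.1]
tool_rot: [-3.14, -0.001, 1.605]
force: [1.2, 0.8, -2.8]
width: 11.0
gripper_force: 59.1
```

Emit:
arm_command --series '[0,3,0,0,0,0,6,0,0,0,0,9,0,0,0,0,11.8,0.1,0,0,0,13.3,0.1,0,0]'

```text
clock: 37.58
eef_pos: [485.2, -43.4, 185.4]
tool_rot: [-3.14, -0.003, 1.61]
force: [0.8, 0.8, -2.2]
width: 10.9
gripper_force: 59.1
```

Emit:
arm_command --series '[0,0,0,0.5,0,0,0,0,1.5,0,0,0,0,2.5,0,0,0,0,3,0,0,0,0,3,0]'

```text
clock: 38.0
eef_pos: [484.8, -48.6, 154.6]
tool_rot: [-3.138, -0.0, 1.605]
force: [-0.6, 0.2, -3.3]
width: 10.7
gripper_force: 59.0
```

```bash
cat > hov.py <<'E'
from h import *
import sys
for n in ['side','scene']:
    s,P,R=tool(); p,d,cm=snap(n); save(p,sys.argv[1]+n+'.png'); w=cloud(d,cm); z=P[2]-13+2 if len(sys.argv)<3 else float(sys.argv[2])
    m=(np.abs(w[...,2]-z)<4)&(np.hypot(w[...,0]-P[0],w[...,1]-P[1])<140)
    k,lab,st,ce=cv2.connectedComponentsWithStats(m.astype(np.uint8)); m=lab==1+st[1:,4].argmax()
    print(n,cv2.minAreaRect(w[m][:,:2].astype(np.float32)),np.median(w[m][:,2]))
print(P,s['tool_rot'],s['force'])
E
python3 hov.py v1
python3 - <<'E'
import cv2,numpy as np
a=cv2.imread('pics/v1side.png')[170:300,240:370];b=cv2.imread('pics/v1scene.png')[150:280,245:375]
cv2.imwrite('pics/v1c.png',np.hstack([cv2.resize(a,(400,400),interpolation=cv2.INTER_CUBIC),cv2.resize(b,(400,400),interpolation=cv2.INTER_CUBIC)]))
E
```

```text
side ((486.4859924316406, -32.763771057128906), (120.3342514038086, 194.39675903320312), 2.0606167316436768) 141.05465272867565
scene ((485.6532287597656, -48.54412841796875), (123.3156509399414, 216.4790802001953), 2.096306085586548) 142.034692944092
[485.42202581 -48.61027128 155.30980376] [-3.13929209e+00 -1.81901746e-04  1.60442506e+00] [-0.51864654 -0.86459275 -2.5493073 ]
```

View pics/v1c.png

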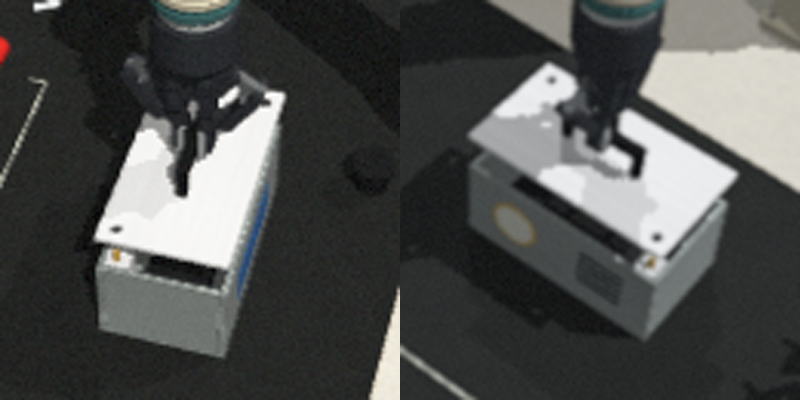

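The cover hovers above the housing. One hole is at side (278,244) with its pin just below at (278,253). In the scene view the hole is at (328.5,227) and its pin at (327,235).

Run:
```python
from h import *
for n in ['side','scene']:
    cm=viewer.camera_model(n); p=cv2.imread(f'pics/v1{n}.png'); hsv=cv2.cvtColor(p,cv2.COLOR_BGR2HSV); g=p.max(2).astype(float)
    hu,pu=((278,244),(278,253)) if n=='side' else ((328,227),(327,235))
    def cen(wt,c,r=4):
        v,u=np.mgrid[c[1]-r:c[1]+r+1,c[0]-r:c[0]+r+1]; a=wt[v,u]; return np.array([(u*a).sum(),(v*a).sum()])/a.sum(),a.sum()
    h,_=cen(np.clip(150-g,0,None),hu,3)
    b=hsv[...,1].astype(float)*((hsv[...,0]>8)&(hsv[...,0]<32)&(hsv[...,1]>80)); q,a=cen(b,pu)
    H=ray(h,cm,139.5)[0];Q=ray(q,cm,105)[0]; print(n,h,q,a,'hole',H,'pin',Q,'need',(Q-H)[:2])
    k,d,_=snap(n);
```

```text
side [277.23857868 244.06598985] [277.51841621 252.43278085] 1086.0 hole [527.86722755  48.63023828 139.5       ] pin [527.82643516  49.83541014 105.        ] need [-0.04079239  1.20517186]
scene [328.09803922 226.75163399] [326. 235.] 125.0 hole [525.82681956  45.7001147  139.5       ] pin [529.09037795  45.96864972 105.        ] need [3.26355839 0.26853501]
```

Emit:
arm_command --series '[0,0.05,0,0.5,0,0,0.05,0,1.2,0,0,0.05,0,2,0,0,0.05,0,2.6,0,0,0.05,0,2.7,0]'

```text
clock: 38.62
eef_pos: [485.3, -48.0, 127.7]
tool_rot: [-3.139, -0.0, 1.605]
force: [-0.1, 0.3, -2.5]
width: 11.2
gripper_force: 59.0
```

Emit:
arm_command --series '[0,0,0,0.1,0,0,0,0,0.2,0,0,0,0,0.3,0,0,0,0,0.4,0,0,0,0,0.5,0]'

```text
clock: 39.03
eef_pos: [486.5, -48.1, 124.3]
tool_rot: [3.141, 0.0, 1.605]
force: [-0.3, -0.5, -2.6]
width: 10.6
gripper_force: 59.0
```

Emit:
arm_command --series '[0,0,0,0.1,0,0,0,0,0.2,0,0,0,0,0.3,0,0,0,0,0.4,0,0,0,0,0.4,0]'

```text
clock: 39.45
eef_pos: [486.2, -48.1, 120.0]
tool_rot: [-3.141, -0.0, 1.605]
force: [-0.7, 0.5, -3.3]
width: 10.6
gripper_force: 59.0
```

Emit:
arm_command --series '[0,0,0,0.1,0,0,0,0,0.2,0,0,0,0,0.3,0,0,0,0,0.3,0,0,0,0,0.3,0]'

```text
clock: 39.87
eef_pos: [486.2, -48.1, 117.1]
tool_rot: [-3.142, -0.0, 1.605]
force: [-0.3, -0.4, -2.9]
width: 11.0
gripper_force: 59.1
```

Going in freely; last millimetres.

Emit:
arm_command --series '[0,0,0,0.05,0,0,0,0,0.1,0,0,0,0,0.15,0,0,0,0,0.15,0,0,0,0,0.15,0]'

```text
clock: 40.28
eef_pos: [486.3, -48.1, 116.8]
tool_rot: [3.141, 0.0, 1.605]
force: [-3.3, -0.4, 10.1]
width: 11.0
gripper_force: 60.8
```

Emit:
arm_command --series '[0,0,0,0.05,0,0,0,0,0.1,0,0,0,0,0.15,0,0,0,0,0.15,0,0,0,0,0.15,0]'

```text
clock: 40.7
eef_pos: [486.4, -48.1, 116.7]
tool_rot: [3.14, 0.001, 1.605]
force: [-6.1, 1.0, 25.5]
width: 10.9
gripper_force: 63.0
```

```bash
python3 hov.py v2 102
```

```text
side ((488.9567565917969, -43.49273681640625), (121.85470581054688, 218.0961456298828), 2.5773050785064697) 101.99369524992522
scene ((486.7547302246094, -49.09571838378906), (122.99624633789062, 218.5592041015625), 2.367194414138794) 102.97651868110869
[486.36071408 -48.10821822 116.78336414] [3.14022488e+00 6.49835855e-04 1.60454894e+00] [-6.40741149  0.85921428 24.66878231]
```

Emit:
arm_command --series '[0,0,0,-0.25,0,20,0,0,-0.25,0,40,0,0,-0.25,0,60,0,0,-0.25,0,60,0,0,-0.25,0]'

```text
clock: 41.22
eef_pos: [486.3, -48.1, 116.4]
tool_rot: [-3.141, -0.0, 1.605]
force: [0.4, -0.9, 0.3]
width: 50.8
gripper_force: 0.0
```

Emit:
arm_command --series '[60,0,0,-0.5,0,60,0,0,-2,0,60,0,0,-5,0,60,0,0,-9,0,60,0,0,-13,0]'

```text
clock: 41.63
eef_pos: [485.3, -48.0, 247.7]
tool_rot: [-3.139, -0.0, 1.605]
force: [-0.3, -0.8, -0.4]
width: 51.3
gripper_force: 0.0
```

Emit:
arm_command --series '[100,0,0,-2,7,100,0,-1,-4,14,100,0,-2,-5,21,100,0,-3,-5,28,100,0,-4,-5,35]'

```text
clock: 42.05
eef_pos: [446.2, -49.4, 297.7]
tool_rot: [3.14, -0.001, 0.988]
force: [-0.5, 0.0, 0.2]
width: 85.2
gripper_force: 0.0
```

Emit:
arm_command --series '[100,0,0,0,7,100,0,0,0,14,100,0,0,0,21,100,0,0,0,28,100,0,0,0,35]'

```text
clock: 42.47
eef_pos: [446.1, -49.4, 296.8]
tool_rot: [-3.141, -0.0, 0.377]
force: [0.4, -0.4, -0.2]
width: 85.7
gripper_force: 0.0
```

Emit:
arm_command --series '[100,0,0,0,7,100,0,0,0,14,100,0,0,0,18.8,100,0,0,0,18.8,100,0,0,0,18.8]'

```text
clock: 42.88
eef_pos: [446.2, -49.3, 296.8]
tool_rot: [-3.142, 0.0, 0.057]
force: [-0.1, 0.2, -0.6]
width: 85.7
gripper_force: 0.0
```

Run:
```python
from h import *
s,P,R=tool(); print(P,s['tool_rot'],s['qpos'].round(2),s['clock'])
p,d,cm=snap('wrist'); save(p,'w20.png'); w=cloud(d,cm)
m=(np.abs(w[...,2]-102)<4); m[300:]=0
k,lab,st,ce=cv2.connectedComponentsWithStats(m.astype(np.uint8)); q=w[lab==1+st[1:,4].argmax()]
print(cv2.minAreaRect(q[:,:2].astype(np.float32)),np.median(q[:,2]))
# plane tilt
A=np.c_[q[:,:2],np.ones(len(q))]; print(np.linalg.lstsq(A,q[:,2],rcond=None)[0])
```

```text
[446.19558331 -49.29422493 296.75372246] [-3.14156787e+00  5.94155101e-05  5.74910472e-02] [-0.09  0.26  0.18  1.96 -0.06  0.92 -1.4 ] 42.8833
((486.43292236328125, -46.0673828125), (120.35933685302734, 216.768798828125), 1.990842580795288) 102.20021838645299
[ 5.84315341e-06 -2.95710135e-04  1.02180041e+02]
```

View pics/w20.png

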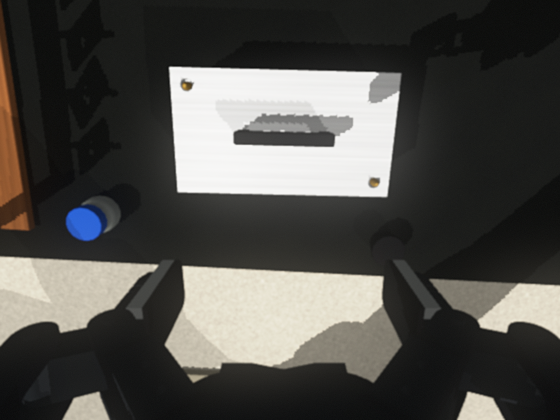

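The cover is seated flat at (170–401, 67–197) with both pins through their holes at (187,85) and (374,182).

Emit:
arm_command --series '[100,-1,-0.2,1,0,100,-2.5,-0.2,3,0,100,-4,-0.2,6,0,100,-4.9,-0.2,9,0,100,-4.9,-0.2,12,0]'

```text
clock: 43.35
eef_pos: [395.1, -50.1, 176.0]
tool_rot: [-3.141, 0.0, 0.056]
force: [-0.3, -0.1, -0.1]
width: 85.4
gripper_force: 0.0
```

Emit:
arm_command --series '[100,0,0,2,0,100,0,0,4,0,100,0,0,6,0,100,0,0,7.5,0,100,0,0,8.5,0]'

```text
clock: 43.77
eef_pos: [396.9, -50.0, 90.3]
tool_rot: [-3.141, 0.002, 0.057]
force: [-0.1, -0.5, -0.1]
width: 85.0
gripper_force: 0.0
```

Emit:
arm_command --series '[100,0,0,0.8,0,100,0,0,1.6,0,100,0,0,2.4,0,100,0,0,3.2,0,100,0,0,4,0]'

```text
clock: 44.18
eef_pos: [397.3, -49.3, 55.6]
tool_rot: [-3.139, 0.001, 0.056]
force: [0.7, -0.0, -0.2]
width: 85.4
gripper_force: 0.0
```

Emit:
arm_command --series '[100,0,0,0.3,0,100,0,0,0.5,0,100,0,0,0.5,0,100,0,0,0.5,0,100,0,0,0.5,0]'

```text
clock: 44.6
eef_pos: [396.8, -49.2, 50.8]
tool_rot: [-3.138, 0.002, 0.055]
force: [0.4, 0.0, -0.3]
width: 85.5
gripper_force: 0.0
```

Run:
```python
from h import *
s,P,R=tool(); print(P,s['tool_rot'],s['qpos'].round(2),s['clock'],s['force'])
p,d,cm=snap('side'); save(p,'p1.png'); a=p[150:350,220:440]
p,d,cm=snap('wrist'); cv2.imwrite('pics/p1c.png',cv2.cvtColor(np.hstack([cv2.resize(a,(440,400)),cv2.resize(p,(360,400))]),cv2.COLOR_RGB2BGR))
```

```text
[396.77667021 -49.1847266   50.75705603] [-3.13847639e+00  1.81994928e-03  5.51679565e-02] [-0.14  0.68  0.29  2.34 -0.91  0.23 -0.53] 44.6 [ 0.42981091  0.00987645 -0.25469731]
```

View pics/p1c.png

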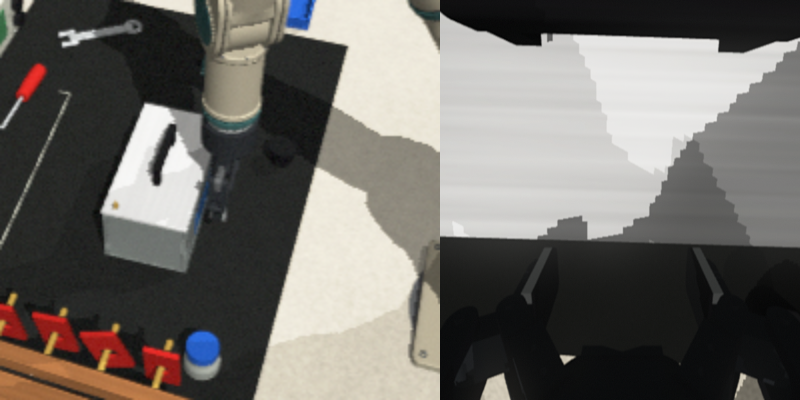

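The gripper stands behind the blue panel at about (215,190), clear of the loupe. The four locks are visible on the pegs in the lower left. I start pushing.

Emit:
arm_command --series '[100,0.4,0,0,0,100,0.9,0,0,0,100,1.4,0,0,0,100,1.8,0,0,0,100,2.2,0,0,0]'

```text
clock: 45.12
eef_pos: [415.8, -48.4, 50.4]
tool_rot: [-3.138, 0.007, 0.052]
force: [-10.1, -2.7, 7.1]
width: 85.3
gripper_force: 4.6
```

Emit:
arm_command --series '[100,0.5,0,0,0,100,1,0,0,0,100,1.6,0,0,0,100,2.2,0,0,0,100,2.8,0,0,0]'

```text
clock: 45.53
eef_pos: [441.0, -46.1, 50.2]
tool_rot: [-3.136, 0.012, 0.053]
force: [-12.6, -0.6, 11.5]
width: 85.2
gripper_force: 6.2
```

```bash
cat > psh.py <<'E'
from h import *
import sys
s,P,R=tool(); print(P,s['tool_rot'],s['clock'],s['force'],s['qpos'][5])
for n in ['side','scene']:
    p,d,cm=snap(n); save(p,sys.argv[1]+n+'.png'); w=cloud(d,cm)
    m=(np.abs(w[...,2]-102)<4)&(w[...,0]>400)&(w[...,0]<740)&(w[...,1]>-200)&(w[...,1]<120)
    k,lab,st,ce=cv2.connectedComponentsWithStats(m.astype(np.uint8)); q=w[lab==1+st[1:,4].argmax()]
    print(n,cv2.minAreaRect(q[:,:2].astype(np.float32)),np.median(q[:,2]))
E
python3 psh.py q1
```

```text
[441.00023874 -46.09358034  50.17699301] [-3.13595838  0.01161136  0.0534854 ] 45.5333 [-12.58342658  -0.57833493  11.54349869] 0.37097057887527685
side ((516.579345703125, -41.79969024658203), (120.45272827148438, 222.25454711914062), 3.5794525146484375) 102.07736527437065
scene ((513.2086181640625, -45.708595275878906), (127.8560562133789, 217.48634338378906), 2.8448193073272705) 102.9678630958481
```

Emit:
arm_command --series '[100,0.6,0,0,0,100,1.2,0,0,0,100,1.9,0,0,0,100,2.6,0,0,0,100,3.2,0,0,0]'

```text
clock: 46.05
eef_pos: [473.4, -44.4, 50.1]
tool_rot: [-3.136, 0.011, 0.054]
force: [-12.1, -1.2, 11.1]
width: 85.1
gripper_force: 5.9
```

Emit:
arm_command --series '[100,0.6,0,0,0,100,1.2,0,0,0,100,1.9,0,0,0,100,2.6,0,0,0,100,3.2,0,0,0]'

```text
clock: 46.47
eef_pos: [505.1, -42.9, 50.0]
tool_rot: [-3.136, 0.012, 0.054]
force: [-11.6, -1.2, 11.6]
width: 85.2
gripper_force: 6.1
```

Emit:
arm_command --series '[100,0.6,0,0,0,100,1.2,0,0,0,100,1.9,0,0,0,100,2.6,0,0,0,100,3.1,0,0,0]'

```text
clock: 46.88
eef_pos: [536.6, -41.5, 50.0]
tool_rot: [-3.137, 0.011, 0.054]
force: [-11.7, -1.1, 11.2]
width: 85.4
gripper_force: 5.9
```

```bash
python3 psh.py q2
python3 - <<'E'
import cv2,numpy as np
a=cv2.imread('pics/q2side.png')[160:320,180:340];b=cv2.imread('pics/q2scene.png')[190:350,190:350]
cv2.imwrite('pics/q2c.png',np.hstack([cv2.resize(a,(400,400)),cv2.resize(b,(400,400))]))
E
```

```text
[536.56544798 -41.49982007  50.03632762] [-3.136935    0.01130578  0.05375496] 46.8833 [-11.74980993  -1.11272796  11.23912989] 0.5752951972986576
side ((611.0029296875, -37.94731903076172), (121.2789077758789, 221.79400634765625), 2.909564733505249) 101.99001974781805
scene ((608.016845703125, -40.94226837158203), (127.3450698852539, 217.44313049316406), 2.3709356784820557) 102.96138533358899
```

View pics/q2c.png

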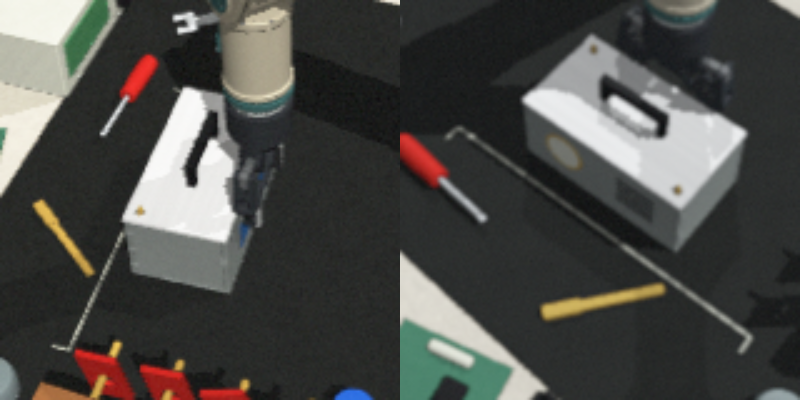

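The housing has been pushed squarely to about (185,190) in the left view. In the right view the line runs from (455,130) to (745,345), a few centimetres ahead.

```bash
cat > gap.py <<'E'
from h import *
import sys
s,P,R=tool(); print(P,s['tool_rot'][2],s['clock'])
p,d,cm=snap('scene'); save(p,sys.argv[1]+'.png'); w=cloud(d,cm); g=cv2.cvtColor(p,cv2.COLOR_RGB2GRAY).astype(float)
# line: sample across expected line at many y
exp=lambda y:704.5-.0555*(y+17.5)
def fit(x,y):
    for _ in range(4):
        c=np.polyfit(y,x,1); r=x-np.polyval(c,y); k=np.abs(r)<max(1.5*np.std(r),.7); x,y=x[k],y[k]
    return c,len(x),np.std(r)
xs,ys=[],[]
off=np.arange(-8,8.1,.5)
for y in np.arange(-215,180,3):
    uv=proj(np.c_[exp(y)+off,np.full(off.size,y),np.full(off.size,3)],cm).astype(np.float32)
    a=cv2.remap(g.astype(np.float32),uv[:,:1],uv[:,1:],cv2.INTER_LINEAR).ravel(); a=a-np.median(a)
    if a.max()>40 and 3<np.argmax(a)<off.size-4: b=np.clip(a-a.max()*.3,0,None); xs.append(exp(y)+(off*b).sum()/b.sum()); ys.append(y)
cl,n,e=fit(np.array(xs),np.array(ys)); print('line',cl,n,e)
# far face
m=(w[...,2]>15)&(w[...,2]<85)&(w[...,0]>600)&(w[...,0]<730)&(w[...,1]>-140)&(w[...,1]<60)
q=w[m]; cf,n,e=fit(q[:,0],q[:,1]); print('face',cf,n,e)
for nm,y0 in [('r',-138),('l',62)]: print(nm,'gap to line',np.polyval(cl,y0)-np.polyval(cf,y0))
print('yaw line',-np.arctan(cl[0]),'face',-np.arctan(cf[0]))
np.save('line.npy',cl)
E
python3 gap.py g1
```

```text
[538.34821004 -41.43439704  49.98914375] 0.05424678533751215 46.9833Traceback (most recent call last):
  File "gap.py", line 17, in <module>
    cl,n,e=fit(np.array(xs),np.array(ys)); print('line',cl,n,e)
           ~~~^^^^^^^^^^^^^^^^^^^^^^^^^^^
  File "gap.py", line 9, in fit
    c=np.polyfit(y,x,1); r=x-np.polyval(c,y); k=np.abs(r)<max(1.5*np.std(r),.7); x,y=x[k],y[k]
    raise TypeError("expected non-empty vector for x")
TypeError: expected non-empty vector for x
```

```bash
sed -i 's/a.max()>40/a.max()>12/' gap.py; python3 gap.py g1
```

```text
[538.36164516 -41.46147466  50.00390477] 0.0542235063069596 47.0333Traceback (most recent call last):
  File "gap.py", line 17, in <module>
    cl,n,e=fit(np.array(xs),np.array(ys)); print('line',cl,n,e)
           ~~~^^^^^^^^^^^^^^^^^^^^^^^^^^^
  File "gap.py", line 9, in fit
    c=np.polyfit(y,x,1); r=x-np.polyval(c,y); k=np.abs(r)<max(1.5*np.std(r),.7); x,y=x[k],y[k]
    raise TypeError("expected non-empty vector for x")
TypeError: expected non-empty vector for x
```

Run:
```python
from h import *
cm=viewer.camera_model('scene'); g=cv2.imread('pics/g1.png',0).astype(np.float32)
off=np.arange(-8,8.1,1.)
for y in [-180,-100,0,100]:
    uv=proj(np.c_[704.5-.0555*(y+17.5)+off,np.full(off.size,y),np.full(off.size,3)],cm).astype(np.float32)
    print(uv[8],cv2.remap(g,uv[:,:1].copy(),uv[:,1:].copy(),cv2.INTER_LINEAR).ravel().round())
```

```text
[223.38925 251.2095 ] [88. 84. 75. 64. 54. 44. 38. 36. 38. 40. 42. 43. 44. 45. 46. 47. 47.]
[243.81406 265.91135] [61. 58. 53. 46. 37. 31. 28. 26. 27. 29. 32. 35. 38. 39. 39. 40. 40.]
[270.99258 285.47455] [68. 67. 62. 51. 41. 33. 26. 26. 26. 30. 34. 37. 41. 42. 42. 41. 40.]
[300.19232 306.4926 ] [113. 113. 107.  94.  77.  60.  47.  42.  41.  41.  41.  41.  41.  41.
  41.  40.  39.]
```

```bash
sed -i "s/off=np.arange(-8,8.1,.5)/off=np.arange(-22,14.1,.5)/; s/p,d,cm=snap('scene')/C=sys.argv[2]; p,d,cm=snap(C)/" gap.py; python3 gap.py g2 scene; python3 gap.py g3 side
python3 - <<'E'
from h import *
f=np.load('pics/w1.npz'); cm=f; g=cv2.cvtColor(f['p'],cv2.COLOR_RGB2GRAY).astype(np.float32)
off=np.arange(-22,14.1,.5); X=[]
for y in np.arange(-215,130,5):
    e=704.5-.0555*(y+17.5); uv=proj(np.c_[e+off,np.full(off.size,y),np.full(off.size,3)],cm).astype(np.float32)
    a=cv2.remap(g,uv[:,:1].copy(),uv[:,1:].copy(),cv2.INTER_LINEAR).ravel(); a=a-np.median(a)
    if a.max()>12: b=np.clip(a-a.max()*.3,0,None); X.append((y,e+(off*b).sum()/b.sum()))
X=np.array(X); print('wrist line',np.polyfit(X[:,0],X[:,1],1),len(X))
E
```

```text
[538.39448465 -41.45390394  49.996773  ] 0.054254004122514354 47.0833
line [-5.26955596e-02  6.95605231e+02] 126 0.11768592070169544
face [-5.39896912e-02  6.67185949e+02] 427 0.44060315704981134
r gap to line 28.240691196799503
l gap to line 28.499517507676615
yaw line 0.052646865304092606 face 0.05393732476103503
[538.37109799 -41.44478307  49.98811379] 0.05417687857780673 47.1333
line [-3.82585622e-02  6.97183697e+02] 34 0.7193860281145067
wrist line [-5.13480179e-02  6.97383276e+02] 69Traceback (most recent call last):
  File "gap.py", line 20, in <module>
    q=w[m]; cf,n,e=fit(q[:,0],q[:,1]); print('face',cf,n,e)
                   ~~~^^^^^^^^^^^^^^^
  File "gap.py", line 9, in fit
    c=np.polyfit(y,x,1); r=x-np.polyval(c,y); k=np.abs(r)<max(1.5*np.std(r),.7); x,y=x[k],y[k]
    raise TypeError("expected non-empty vector for x")
TypeError: expected non-empty vector for x
```

Emit:
arm_command --series '[100,0.3,0,0,0,100,0.7,0,0,0,100,1.2,0,0,0,100,1.7,0,0,0,100,2,0,0,0]'

```text
clock: 47.6
eef_pos: [556.9, -40.6, 50.0]
tool_rot: [-3.137, 0.011, 0.054]
force: [-11.6, -0.9, 10.4]
width: 85.4
gripper_force: 5.9
```

Emit:
arm_command --series '[100,0,0,0,0,100,0,0,0,0,100,0,0,0,0,100,0,0,0,0,100,0,0,0,0]'

```text
clock: 48.02
eef_pos: [557.7, -40.5, 50.0]
tool_rot: [-3.138, 0.009, 0.054]
force: [-8.2, -0.8, 6.5]
width: 85.6
gripper_force: 4.2
```

```bash
python3 gap.py g4 scene
python3 - <<'E'
import cv2
a=cv2.imread('pics/g4.png')[215:335,200:340]
cv2.imwrite('pics/g4c.png',cv2.resize(a,(700,600),interpolation=cv2.INTER_CUBIC))
E
```

```text
[557.69697107 -40.52237291  49.96035639] 0.054026331930718596 48.0167
line [-5.27025848e-02  6.95461253e+02] 58 0.4937080610049633
face [-5.43760731e-02  6.86626393e+02] 438 0.4152092754593123
r gap to line 8.603918688876888
l gap to line 8.9386163541933
yaw line 0.052653871005241756 face 0.05432257567208674
```

View pics/g4c.png

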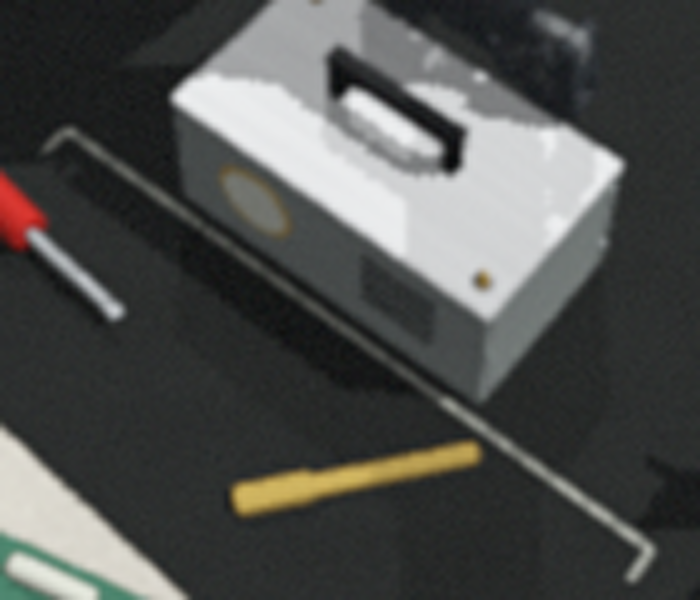

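The far bottom edge is parallel to the line. The near corner is at (478,402) in the crop, about 9 mm short of it.

Emit:
arm_command --series '[100,0.15,0,0,0,100,0.3,0,0,0,100,0.5,0,0,0,100,0.65,0,0,0,100,0.7,0,0,0]'

```text
clock: 48.48
eef_pos: [563.5, -40.2, 50.0]
tool_rot: [-3.137, 0.011, 0.054]
force: [-12.7, -1.2, 10.3]
width: 85.3
gripper_force: 5.9
```

Emit:
arm_command --series '[100,0,0,0,0,100,0,0,0,0,100,0,0,0,0,100,0,0,0,0,100,0,0,0,0]'

```text
clock: 48.9
eef_pos: [563.5, -40.3, 50.0]
tool_rot: [-3.137, 0.011, 0.054]
force: [-10.7, -1.3, 9.2]
width: 85.2
gripper_force: 5.4
```

```bash
sed -i "s/^for nm,y0/cl0=np.array([-.0527,695.55]); print([(np.polyval(cl0,y)-np.polyval(cf,y)).round(2) for y in (-138,62)])\nfor nm,y0/" gap.py; python3 gap.py g5 scene
python3 - <<'E'
from h import *
# profile across bottom edge in scene: grayscale vs x at mat height
cm=viewer.camera_model('scene')
for f in ['g4','g5']:
    g=cv2.imread(f'pics/{f}.png',0).astype(np.float32); off=np.arange(-20,6.1,1.); acc=[]
    for y in np.arange(-120,50,4):
        e=695.55-.0527*y; uv=proj(np.c_[e+off,np.full(off.size,y),np.full(off.size,3)],cm).astype(np.float32)
        acc.append(cv2.remap(g,uv[:,:1].copy(),uv[:,1:].copy(),cv2.INTER_LINEAR).ravel())
    print(f,np.mean(acc,0).round().astype(int))
E
```

```text
[563.54598934 -40.26694764  49.9666046 ] 0.05368028041428663 48.9
line [-5.00522643e-02  6.93006846e+02] 92 3.0502425393713453
face [-5.53851114e-02  6.92416644e+02] 403 0.4334480186341092
[np.float64(2.76), np.float64(3.3)]
r gap to line -0.14573124942728555
l gap to line 0.9208381724388346
yaw line 0.05001052955694044 face 0.05532858394645166
g4 [73 73 73 73 73 72 71 69 66 60 54 46 38 32 30 33 39 48 58 65 68 66 60 51
 41 33 27]
g5 [73 73 73 73 73 73 73 73 73 73 72 72 71 69 67 65 63 64 66 68 69 66 60 50
 41 32 26]
```

Emit:
arm_command --series '[100,0.1,0,0,0,100,0.2,0,0,0,100,0.25,0,0,0,100,0.3,0,0,0,100,0.3,0,0,0]'

```text
clock: 49.37
eef_pos: [566.2, -40.1, 50.0]
tool_rot: [-3.137, 0.012, 0.054]
force: [-11.7, -0.9, 10.0]
width: 85.6
gripper_force: 5.7
```

Emit:
arm_command --series '[100,0,0,0,0,100,0,0,0,0,100,0,0,0,0,100,0,0,0,0,100,0,0,0,0]'

```text
clock: 49.78
eef_pos: [566.2, -40.1, 50.0]
tool_rot: [-3.137, 0.011, 0.054]
force: [-11.2, -1.7, 10.5]
width: 85.5
gripper_force: 5.7
```

```bash
python3 gap.py g6 scene
```

```text
[566.23375409 -40.12070007  49.98011262] 0.05366213591412139 49.7833
line [-4.94020176e-02  6.93045359e+02] 110 2.4634146615881387
face [-5.45044163e-02  6.95181664e+02] 437 0.40299866613940355
[np.float64(0.12), np.float64(0.48)]
r gap to line -2.84043601398821
l gap to line -1.8199562857670344
yaw line 0.04936188685031947 face 0.05445053960063627
```

Emit:
arm_command --series '[100,-0.2,0,0,0,100,-0.6,0,0,0,100,-1.4,0,0,0,100,-2.6,0,0,0,100,-4,0,0,0]'

```text
clock: 50.25
eef_pos: [531.4, -41.6, 50.2]
tool_rot: [-3.139, 0.001, 0.056]
force: [0.1, 0.6, -0.2]
width: 85.7
gripper_force: 0.0
```

Emit:
arm_command --series '[100,-0.5,0,-1,0,100,-1,0,-3,0,100,-1.5,0,-6,0,100,-2,0,-10,0,100,-2,0,-14,0]'

```text
clock: 50.67
eef_pos: [509.9, -43.5, 191.9]
tool_rot: [-3.139, 0.005, 0.053]
force: [1.0, 0.4, 0.5]
width: 85.3
gripper_force: 0.0
```

Emit:
arm_command --series '[100,0,0,-3,0,100,0,0,-7,0,100,0,0,-10,0,100,0,0,-10,0,100,0,0,-10,0]'

```text
clock: 51.08
eef_pos: [513.0, -43.7, 292.6]
tool_rot: [-3.138, -0.002, 0.055]
force: [0.5, -0.2, -0.4]
width: 85.3
gripper_force: 0.0
```

```bash
python3 gap.py g7 scene; python3 held.py h20; python3 psh.py q20
python3 - <<'E'
from h import *
p,d,cm=snap('wrist'); w=cloud(d,cm); m=(np.abs(w[...,2]-102)<4); m[300:]=0
k,lab,st,ce=cv2.connectedComponentsWithStats(m.astype(np.uint8)); q=w[lab==1+st[1:,4].argmax()]
print(cv2.minAreaRect(q[:,:2].astype(np.float32)),np.median(q[:,2]))
E
```

```text
[513.02087082 -43.71148929 292.61669279] 0.054907960521971555 51.0833
line [-5.13069131e-02  6.95303604e+02] 55 1.072883418006476
face [-5.39089077e-02  6.90227501e+02] 417 0.42747234399594386
[np.float64(5.16), np.float64(5.4)]
r gap to line 4.71702710824286
l gap to line 5.237426029537573
yaw line 0.0512619639310102 face 0.05385677570873887
[511.97434068 -43.25440787 291.03594684] [-3.13804439e+00  1.03496641e-03  5.49512303e-02] 51.1333 [-0.56849418 -0.05337976 -0.47167841] 85.56702737243862
side [221. 309.] 261 [561.7 284.4 116.3] [600.4 300.2 197.9]
side [261. 320.] 621 [430.5 281.1 117.1] [534.8 300.  198.3]
side [300. 332.] 279 [367.1 284.4 117.2] [405.4 302.2 197.9]
scene [415. 270.] 452 [391.7 276.9 121.1] [600.8 295.5 199.1]
[511.15264565 -43.14418306 289.50841852] [-3.13821819  0.00431023  0.05473414] 51.2333 [ 0.38210891  0.00250011 -1.04603997] 1.0313193100813647
side ((635.9484252929688, -29.283248901367188), (124.30789947509766, 220.9763946533203), 3.5400490760803223) 102.04922449974468
scene ((632.7427978515625, -32.963531494140625), (122.70513153076172, 217.38014221191406), 2.3093485832214355) 102.91358346277141
((619.1257934570312, -30.904502868652344), (93.06333923339844, 217.0690155029297), 3.1309561729431152) 102.20150390605644
```

View pics/g7.png

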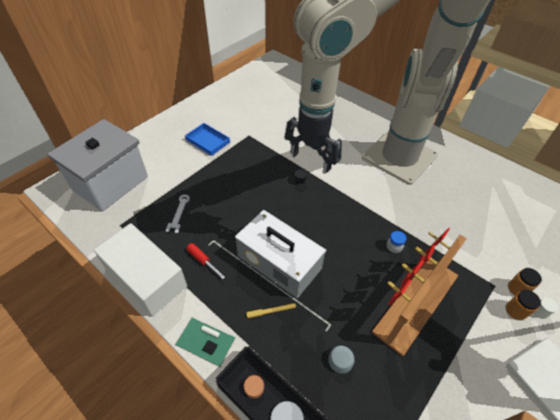

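The housing got shifted about 5 mm back and 7 mm to the left after I let go of it. The locks and cover are in order, so I will push it again the last 5 mm.

Emit:
arm_command --series '[100,0,-0.2,2,0,100,0,-0.4,5,0,100,0,-0.7,9,0,100,0,-0.7,13,0,100,0,-0.7,16.5,0]'

```text
clock: 51.8
eef_pos: [510.0, -35.8, 122.6]
tool_rot: [-3.139, 0.005, 0.055]
force: [0.4, -0.1, 0.3]
width: 85.2
gripper_force: 0.0
```

Emit:
arm_command --series '[100,0,0,2,0,100,0,0,4,0,100,0,0,6,0,100,0,0,7,0,100,0,0,7.5,0]'

```text
clock: 52.22
eef_pos: [509.7, -36.1, 48.4]
tool_rot: [-3.138, 0.006, 0.054]
force: [-0.1, -0.2, 0.6]
width: 85.8
gripper_force: 0.0
```

Emit:
arm_command --series '[100,0.5,0,0,0,100,1.2,0,0,0,100,2,0,0,0,100,2.8,0,0,0,100,3.4,0,0,0]'

```text
clock: 52.63
eef_pos: [547.1, -33.9, 51.1]
tool_rot: [-3.139, -0.0, 0.055]
force: [-0.4, -0.4, 0.3]
width: 85.6
gripper_force: 0.0
```

Emit:
arm_command --series '[100,0.3,0,0,0,100,0.6,0,0,0,100,0.9,0,0,0,100,1.1,0,0,0,100,1.1,0,0,0]'

```text
clock: 53.05
eef_pos: [556.2, -33.5, 50.2]
tool_rot: [-3.139, 0.002, 0.055]
force: [-0.0, -0.0, 1.2]
width: 85.0
gripper_force: 0.0
```

```bash
python3 -c "
from h import *
print(monitor.read_state()['force'])"; python3 gap.py g8 scene; python3 psh.py q21
```

```text
[-0.03789814 -0.01960418  1.17298619]
[556.17363548 -33.5304881   50.18329825] 0.05459741919046257 53.05
line [-5.12722633e-02  6.95320010e+02] 55 1.0339730171749635
face [-5.41540951e-02  6.90271837e+02] 399 0.4727293975828815
[np.float64(5.08), np.float64(5.37)]
r gap to line 4.650480117404641
l gap to line 5.226846470138298
yaw line 0.05122740512552362 face 0.05410124943073282
[555.83063422 -33.49057341  50.15185618] [-3.13868559e+00  2.57278917e-03  5.45688781e-02] 53.1 [ 0.20548798 -0.63399021 -0.08525909] 0.6007319139376612
side ((634.4826049804688, -29.28044891357422), (123.8311767578125, 221.0426025390625), 2.419525146484375) 102.07468171814779
scene ((626.9324340820312, -33.40727233886719), (134.814453125, 218.220703125), 2.1784274578094482) 102.9649660108982
```

Emit:
arm_command --series '[100,0.2,0,0,0,100,0.4,0,0,0,100,0.6,0,0,0,100,0.8,0,0,0,100,0.9,0,0,0]'

```text
clock: 53.62
eef_pos: [561.0, -33.2, 50.0]
tool_rot: [-3.137, 0.01, 0.054]
force: [-11.9, -1.0, 10.5]
width: 85.1
gripper_force: 5.2
```

Emit:
arm_command --series '[100,0,0,0,0,100,0,0,0,0,100,0,0,0,0,100,0,0,0,0,100,0,0,0,0]'

```text
clock: 54.03
eef_pos: [561.1, -33.2, 50.1]
tool_rot: [-3.137, 0.009, 0.054]
force: [-9.2, 0.6, 7.4]
width: 85.4
gripper_force: 4.3
```

```bash
python3 gap.py g9 scene
```

```text
[561.0561348  -33.19676814  50.06238583] 0.05377019839932817 54.0333
line [-5.12816931e-02  6.95329749e+02] 55 1.1196390058224488
face [-5.36307601e-02  6.90328884e+02] 399 0.4489235292479931
[np.float64(5.09), np.float64(5.28)]
r gap to line 4.6766939925292945
l gap to line 5.146507399268444
yaw line 0.0512368101412429 face 0.05357943002614594
```

Emit:
arm_command --series '[100,0.15,0,0,0,100,0.3,0,0,0,100,0.4,0,0,0,100,0.5,0,0,0,100,0.5,0,0,0]'

```text
clock: 54.5
eef_pos: [565.0, -33.1, 50.1]
tool_rot: [-3.137, 0.011, 0.053]
force: [-11.2, -1.1, 10.1]
width: 85.4
gripper_force: 5.8
```

Emit:
arm_command --series '[100,0,0,0,0,100,0,0,0,0,100,0,0,0,0,100,0,0,0,0,100,0,0,0,0]'

```text
clock: 54.92
eef_pos: [565.1, -33.1, 50.1]
tool_rot: [-3.137, 0.011, 0.053]
force: [-12.1, -0.5, 10.5]
width: 85.3
gripper_force: 5.8
```

```bash
python3 gap.py g10 scene
```

```text
[565.07939846 -33.10634605  50.07857353] 0.053376773887013895 54.9167
line [-5.06130555e-02  6.92759159e+02] 109 2.786250046256576
face [-5.3267563e-02  6.9441886e+02] 434 0.4057421202344402
[np.float64(1.05), np.float64(1.17)]
r gap to line -2.0260227081101903
l gap to line -1.4951212130113163
yaw line 0.05056990362019691 face 0.05321726751090734
```

One more millimetre, then back off and check.

Emit:
arm_command --series '[100,0.03,0,0,0,100,0.06,0,0,0,100,0.1,0,0,0,100,0.1,0,0,0,100,0.1,0,0,0]'

```text
clock: 55.38
eef_pos: [565.0, -33.1, 50.1]
tool_rot: [-3.136, 0.013, 0.053]
force: [-14.3, -0.3, 12.8]
width: 85.4
gripper_force: 6.8
```

Emit:
arm_command --series '[100,-0.2,0,0,0,100,-0.6,0,0,0,100,-1.2,0,0,0,100,-2,0,0,0,100,-3,0,0,0]'

```text
clock: 55.8
eef_pos: [541.0, -34.3, 50.2]
tool_rot: [-3.139, 0.001, 0.055]
force: [0.3, 0.6, 0.5]
width: 85.8
gripper_force: 0.0
```

```bash
python3 gap.py g11 scene; python3 psh.py q22
```

```text
[540.99093502 -34.28073575  50.19722432] 0.05511143054100165 55.8
line [-5.08662724e-02  6.92803079e+02] 108 2.78704174973645
face [-5.37122638e-02  6.94421558e+02] 435 0.390835015683845
[np.float64(0.99), np.float64(1.19)]
r gap to line -2.0112253673514715
l gap to line -1.442027073821123
yaw line 0.05082247024948699 face 0.053660699627622634
[537.88726311 -34.38910919  50.06225983] [-3.13803093  0.00509736  0.05393272] 55.85 [-3.17000348 -0.39043577 -0.59918859] 0.5696580662431248
side ((639.6782836914062, -30.19940185546875), (122.6801528930664, 223.834228515625), 3.1691572666168213) 102.05733241487606
scene ((636.732177734375, -33.080589294433594), (122.72129821777344, 218.16378784179688), 2.6552891731262207) 103.0437429612662
```

Emit:
arm_command --series '[100,0.6,0,0,0,100,1.3,0,0,0,100,1.9,0,0,0,100,2.3,0,0,0,100,2.6,0,0,0]'

```text
clock: 56.37
eef_pos: [565.5, -33.0, 50.0]
tool_rot: [-3.138, 0.006, 0.055]
force: [-10.0, -0.8, 11.3]
width: 85.5
gripper_force: 5.0
```

Emit:
arm_command --series '[100,0.15,0,0,0,100,0.3,0,0,0,100,0.4,0,0,0,100,0.48,0,0,0,100,0.48,0,0,0]'

```text
clock: 56.78
eef_pos: [567.1, -32.9, 49.9]
tool_rot: [-3.137, 0.011, 0.054]
force: [-11.2, 0.4, 11.0]
width: 85.3
gripper_force: 5.1
```

```bash
python3 gap.py g12 scene
python3 - <<'E'
from h import *
cm=viewer.camera_model('scene')
for f in ['g5','g11','g12']:
    g=cv2.imread(f'pics/{f}.png',0).astype(np.float32); off=np.arange(-12,6.1,1.); acc=[]
    for y in np.arange(-120,50,4):
        e=695.55-.0527*y; uv=proj(np.c_[e+off,np.full(off.size,y),np.full(off.size,3)],cm).astype(np.float32)
        acc.append(cv2.remap(g,uv[:,:1].copy(),uv[:,1:].copy(),cv2.INTER_LINEAR).ravel())
    print(f,np.mean(acc,0).round().astype(int))
E
```

```text
[567.05140084 -32.91419026  49.93516292] 0.053785526116024274 56.7833
line [-5.03460945e-02  6.92842338e+02] 107 2.7501512941288726
face [-5.39787237e-02  6.96499187e+02] 436 0.3830796385172563
[np.float64(-1.13), np.float64(-0.87)]
r gap to line -4.15815240839413
l gap to line -3.4316265697110566
yaw line 0.05030362113272885 face 0.053926389134803535
g5 [73 73 72 72 71 69 67 65 63 64 66 68 69 66 60 50 41 32 26]
g11 [73 73 73 72 72 72 72 73 73 75 76 77 75 70 61 51 41 32 26]
g12 [73 73 73 73 73 73 73 74 75 76 77 76 73 68 59 49 39 31 26]
```

Emit:
arm_command --series '[100,-0.2,0,0,0,100,-0.6,0,0,0,100,-1.4,0,0,0,100,-2.6,0,0,0,100,-4,0,0,0]'

```text
clock: 57.25
eef_pos: [532.0, -34.8, 50.2]
tool_rot: [-3.139, 0.001, 0.055]
force: [-0.5, -1.3, -0.1]
width: 85.3
gripper_force: 0.0
```

Emit:
arm_command --series '[100,-0.5,0,-1,0,100,-1,0,-3,0,100,-1.5,0,-6,0,100,-2,0,-10,0,100,-2,0,-14,0]'

```text
clock: 57.67
eef_pos: [510.5, -36.6, 191.9]
tool_rot: [-3.139, 0.005, 0.053]
force: [1.7, 0.2, -0.3]
width: 85.9
gripper_force: 0.0
```

Emit:
arm_command --series '[100,0,0,-2,0,100,0,0,-3,0,100,0,0,-3,0,100,0,0,-3,0,100,0,0,-3,0]'

```text
clock: 58.08
eef_pos: [511.2, -35.9, 218.8]
tool_rot: [-3.138, 0.005, 0.055]
force: [0.6, 0.3, -1.1]
width: 85.1
gripper_force: 0.0
```

```bash
python3 gap.py g13 scene; python3 psh.py q23; python3 held.py h23
```

```text
[511.17054971 -35.86622742 218.84696796] 0.05480700745658518 58.0833
line [-5.03669812e-02  6.92835684e+02] 107 2.765763781614561
face [-5.43158969e-02  6.96412079e+02] 437 0.39109458859019025
[np.float64(-1.09), np.float64(-0.76)]
r gap to line -4.121344574274531
l gap to line -3.3315614269213256
yaw line 0.05032445499383569 face 0.0542625766874438
[511.11002391 -36.01126958 218.68475473] [-3.13846153  0.00567148  0.05466429] 58.1333 [ 0.11647569  0.59598805 -0.62336431] 0.8788725042156034
side ((641.6517333984375, -29.39366912841797), (121.95004272460938, 222.04559326171875), 3.058363914489746) 102.12826413298825
scene ((638.86083984375, -33.06421661376953), (123.0204086303711, 218.62109375), 3.0639312267303467) 103.00225544578421
[511.32398288 -36.33080244 218.87542288] [-3.13882011  0.00533742  0.05424409] 58.2333 [-0.51949679  0.08180383 -0.21666633] 85.21298161766126
side [221. 309.] 263 [561.7 284.  116.5] [601.2 300.4 197.8]
side [261. 320.] 627 [430.2 280.8 117.6] [534.5 300.1 198.4]
side [300. 333.] 281 [367.3 284.6 116.1] [405.6 303.  197.6]
scene [415. 270.] 455 [391.4 276.8 121. ] [600.8 295.7 199.4]
```

Housing edge is on the line within about 1 mm, the cover is home, all four locks hang, and the arm is clear.

```bash
python3 -c "
from h import *
print(workorder.finish_job())"
```

```text
the job is handed in; nothing more can be done
None
```

I handed the job in at about 58 s: all four locks hang on the rail's pegs, the cover is back on its pins, and by camera the housing's far bottom edge is within about 1 mm of the white line and parallel to it. The housing moved a few millimetres after the first push, so I pushed it up to the line again.

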